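# Pack the microscope gauges after calibration

## Task

The microscope calibration is over, so pack the gauges away: swing the dock's clamp lever fully open, take out the gauge bar and press it into its cutout in the foam insert, and once it is home swing the lever of the empty dock fully shut again. Press every other gauge lying on the bench (two to four of them) into the foam cutout of its own shape as well. All gauges must finish pressed fully home, plates flush with the foam; leave the other things on the bench where they stand.

Things in the scene. Friction and masses are not known exactly. Their poses are not given: they have to be found in the camera images.
- foam: foam insert, fixed, 210 (x) x 250 (y) x 30 mm tall, dark, in a thin black rim. Origin: centre of its underside. It has five cutouts with blue floors, 18 mm deep (floor 12 mm over the bench), 2 mm wider than their gauge on every side. Pressed home, a gauge's plate is flush with the foam and only its grip stands out
- gauge_bar: reference gauge bar with a purple grip, plate 120 (x) x 34 (y) mm, clamped in the dock at the start with its underside 8 mm over the bench, 0.22 kg. Aluminium plate 18 mm thick, plastic grip on top 44 (along x) x 20 (y) x 24 mm tall (42 mm in all). Origin: on the underside, below the grip's middle; z up
- gauge_ell: L-shaped gauge with a yellow grip, about 0.2 kg, lying flat on the bench or absent. Plate: main arm 80 (x -40..40) x 30 (y -15..15), side arm at its -x end, x -40..-12, reaching to y = +60. Aluminium plate 18 mm thick, plastic grip on top 44 (along x) x 20 (y) x 24 mm tall (42 mm in all). Origin: on the underside, below the grip's middle; z up
- gauge_tee: T-shaped gauge with a green grip, about 0.2 kg, lying flat on the bench or absent. Plate: crossbar 80 (x -40..40) x 30 (y -15..15), stem x -14..14 reaching to y = +55. Aluminium plate 18 mm thick, plastic grip on top 44 (along x) x 20 (y) x 24 mm tall (42 mm in all). Origin: on the underside, below the grip's middle; z up
- gauge_cee: C-shaped snap gauge with an orange grip, about 0.2 kg, lying flat on the bench or absent. Plate: back 80 (x -40..40) x 28 (y -14..14), two arms x -40..-16 and x 16..40 reaching to y = +50. Aluminium plate 18 mm thick, plastic grip on top 44 (along x) x 20 (y) x 24 mm tall (42 mm in all). Origin: on the underside, below the grip's middle; z up
- gauge_cross: plus-shaped centring gauge with a blue grip, about 0.2 kg, lying flat on the bench or absent. Plate: two bars 80 x 28 crossing at the centre; fits its cutout at any quarter turn. Aluminium plate 18 mm thick, plastic grip on top 44 (along x) x 20 (y) x 24 mm tall (42 mm in all). Origin: on the underside, below the grip's middle; z up
- cut_bar (a point): floor of the foam cutout for gauge_bar: the point where that gauge's origin lies when it is home, its axes those of the foam (gauge x along point x). Halfway down two opposite edges have springy lips: a gauge set in stops about 6 mm deep on them and takes about 5 to 12 N of push on its grip to go home, where they hold it
- cut_ell (a point): floor of the foam cutout for gauge_ell: the point where that gauge's origin lies when it is home, its axes those of the foam (gauge x along point x). Halfway down two opposite edges have springy lips: a gauge set in stops about 6 mm deep on them and takes about 5 to 12 N of push on its grip to go home, where they hold it
- cut_tee (a point): floor of the foam cutout for gauge_tee: the point where that gauge's origin lies when it is home, its axes those of the foam (gauge x along point x). Halfway down two opposite edges have springy lips: a gauge set in stops about 6 mm deep on them and takes about 5 to 12 N of push on its grip to go home, where they hold it
- cut_cee (a point): floor of the foam cutout for gauge_cee: the point where that gauge's origin lies when it is home, its axes those of the foam (gauge x along point x). Halfway down two opposite edges have springy lips: a gauge set in stops about 6 mm deep on them and takes about 5 to 12 N of push on its grip to go home, where they hold it
- cut_cross (a point): floor of the foam cutout for gauge_cross: the point where that gauge's origin lies when it is home, its axes those of the foam (gauge x along point x). Halfway down two opposite edges have springy lips: a gauge set in stops about 6 mm deep on them and takes about 5 to 12 N of push on its grip to go home, where they hold it
- dock: blue calibration dock, fixed, 188 (x -98..90) x 70 (y) mm, its walls 20 mm tall, with a 126 x 40 mm pocket 12 mm deep that holds gauge_bar (bar's x along the dock's x, bar's centre 10 mm to +x of the origin). Two hinge posts 70 mm tall stand at its -x end. Origin: on its underside, z up
- clamp_lever (a joint): angle of the steel clamp lever in rad: 0 = shut, lying level along the dock's +x over the bar's grip (7 mm above it); grows as its free end swings up and back over the hinge, to a stop at 2.0 = fully open, leaning back past upright, clear of the bar. A stiff hinge (about 0.14 N m): it stays where it is left
- clamp_hinge (a point): hinge axis of the clamp lever, 62 mm over the bench, in the middle of the lever; the hinge axis is parallel to the dock's y
- lever_grip (a point): middle of the lever's red grip end, 133 mm from the hinge axis; the grip is 42 mm long, 16 mm wide (along the hinge axis) and 11 mm thick. Shut, it lies 62 mm over the bench with 30 mm of free height above the bar
- vial: bystander: small amber vial, 26 mm across, 45 mm tall; origin at the middle of its underside
- jar: bystander: white jar with blue lid, 48 mm across, 55 mm tall; origin at the middle of its underside
- beaker: bystander: glass beaker, 84 mm across, 95 mm tall; origin at the middle of its underside
- wash_bottle: bystander: white bottle with red cap, 68 mm across, 170 mm tall; origin at the middle of its underside
- screwdriver: bystander: red-handled screwdriver lying flat; origin at the middle of its underside
- slide_box: bystander: green slide box 85 x 100 x 35 mm; origin at the middle of its underside
- tip_box: bystander: blue box 90 x 120 x 60 mm; origin at the middle of its underside
Not all that is in view belongs to the job. There is more than one size of the dock; the one meant has the size given above.

How it is judged (in metres and radians):
On the way, in this order (a step that is already met when the one before it is completed fails the run):
1. the clamp lever is swung open (value of joint clamp_lever above 1.6 rad), for 0.2 s.
2. the gauge bar is pressed home in its foam cutout (horizontal distance between gauge_bar and cut_bar below 0.005 m and z of gauge_bar in the frame of cut_bar between -0.003 and 0.002 m and angle between gauge_bar's own z axis and vertical below 0.06 rad and linear speed of gauge_bar below 0.02 m/s), for 0.2 s.
3. the lever of the empty dock is shut (value of joint clamp_lever below 0.12 rad), for 0.2 s.
At the end, for the whole second after the job is handed in: the clamp lever is within 0.12 rad of shut; every gauge that is present lies in the cutout of its own shape within 5 mm sideways, its underside within 2 mm of the cutout's floor, level within 0.06 rad and at rest (all of step 2 and value of joint clamp_lever below 0.12 rad and horizontal distance between gauge_ell and cut_ell below 0.005 m and z of gauge_ell in the frame of cut_ell between -0.003 and 0.002 m and angle between each of gauge_ell, gauge_tee, gauge_cee, gauge_cross's own z axis and vertical below 0.06 rad and linear speed of each of gauge_ell, gauge_tee, gauge_cee, gauge_cross below 0.02 m/s and horizontal distance between gauge_tee and cut_tee below 0.005 m and z of gauge_tee in the frame of cut_tee between -0.003 and 0.002 m and horizontal distance between gauge_cee and cut_cee below 0.005 m and z of gauge_cee in the frame of cut_cee between -0.003 and 0.002 m and horizontal distance between gauge_cross and cut_cross below 0.005 m and z of gauge_cross in the frame of cut_cross between -0.003 and 0.002 m); the robot touches nothing.
It fails at once if a bystander is knocked over or shifted more than 5 cm (distance of any of vial, jar, beaker, wash_bottle, screwdriver, slide_box, tip_box from where it was at the start of the episode above 0.05 m).
Of gauge_ell, gauge_tee, gauge_cee, gauge_cross only 2 to 4 are there at a start; the rules pass over those that are not, and their reading is None.
At some moment in a run one of gauge_ell, gauge_tee, gauge_cee, gauge_cross may be knocked a few centimetres aside while the robot is not near it.
Once in a run the grip may slacken for a moment while it holds something.
It also fails if it takes over 210 s, if anything falls off the work surface, if the arm or the gripper's body presses on something with over 40 N, if the wrist force passes 120 N, or if a joint passes its speed limit or range.

## Robot

A 6-joint arm with a two-finger parallel gripper is mounted at the origin on the work surface. World frame = base frame: x ahead of the robot, y to its left, z up, the work surface at z = 0. Lengths are in mm, angles in rad, forces in N, time in s.
With the tool pointing down it reaches from about 275 to 750 mm from the base axis. Payload 10.2 kg.
Tool frame: the origin (TCP) lies midway between the tips of the shut fingers; the grasp point (between the pads) lies 19 mm behind it; z points along the fingers, y is the line along which they close (so a half turn about z gives the same grasp; the last joint's range is limited). The gripper opens to 85 mm and grips with 20 to 120 N. Pads are 22 mm wide; open, the fingers measure 114 mm over their backs; the gripper's body (76 mm by 85 mm) begins 54 mm behind the grasp point. The pads swing forward as they close: fully open they stand 13 mm farther back than shut.
Start: joints at [-1.485, 0.313, 1.498, -0, 1.331, -0.223], TCP at [159.543, -500.177, 231.294] pointing down, gripper open.
Joint ranges: [-2.94, 2.94], [-0.97, 2.17], [0.19, 2.56], [-1.23, 4.37], [0.02, 3.11], [-2.88, 2.88]. Speed limits (rad/s): [2.39, 2.39, 3.01, 3.14, 3.14, 3.14].

## Interface

Orientations are given as a unit quaternion [w, x, y, z].
In Python, from rig import ctrl gives the robot as it stands.
- The arm moves only by the tool send_rows, never from a script. Its argument "targets" is a list of rows, each an object with "offset": the shift along the world's x, y, z in cm, a list of three; "spin": the turn about the world's z in rad. A call has 1 to 8 rows; each row is the pose to reach, as a shift and turn from the pose commanded when the call began; what a row does not reach only later rows make up. A row lasts 1/12 s, in which the tool goes at most 41.7 mm and 7.16 degrees, less where a joint would pass 70% of its speed; a pose out of reach is approached as far as the arm can. A call with a gripper value outside its range is refused whole. "grip" is the opening, from 0 (shut) to 1 (fully open), set as the call begins (left out, the last holds). The fingers move at their own pace and stop on an object; "squeeze" is the grip in N (left out, the last holds). Time passes only in rows, so rows that repeat a pose let the fingers close. It gives the time, the measured TCP pose, the force, the opening and the grip force at its end, in the units of the state.
- ctrl.sense(): the state, without advancing time (a new reading comes with each control period).
- ctrl.capture(name): name is "scene" or "top"; returns (picture, depth): 480x640x3 uint8, red, green, blue; 480x640 float32, mm along the optical axis (not along the pixel's ray), 0 where there is no reading.
- ctrl.calibration(name): a dict with "fx", "fy", "cx", "cy" (pixels), "k1" (the pictures are not rectified: a ray, as slopes to the right and down, at radius r is drawn at 1 + k1 r^2 times it, then the intrinsics apply), "view" (4x4, takes a point from world to camera coordinates). Camera axes: x right, y down, z forward; pixel columns grow to the right and rows downward; lengths in mm; the calibration is good to about 2 mm. A picture is of the moment at which its call begins. calibration takes no time and is no camera call.
- ctrl.finish_job(): hands the job in; it is judged then, once.
Trained networks look in the newest picture that a camera, given by its name, has taken for a name from the list of things; names that differ only in an ending like _2 or _b are one class to them, and where a whole thing is asked for, a point or a joint stands for the part that bears it (a point fixed in the world has none). Each returns a list of dicts, best first, with "conf" (0 to 1); they miss things now and then, are a little off and sometimes report something else, mostly with a low value. They report only what shows in the picture. A call takes as long as a camera call. They do not tell look-alikes from the thing itself.
- ctrl.search_frame(camera, query): "box" ([left, top, right, bottom] in pixels, round what is visible of it).
- ctrl.place_of(camera, query): "uv" ([column, row] in pixels: a listed point, or the origin of a listed thing).
The state is a dict: "time_s": time; "joints": joint angles; "dq": joint speeds; "tau": joint torques, N m; "eef_pos": TCP position; "ee_rot": TCP orientation; "force": force on the tool from outside, world axes, zero at the start; "wrist_torque": the same for the moment, N m; "grip_width": opening from 0.0 (shut) to 1.0 (fully open); "grip_force": force on a finger pad.
Only numpy, scipy, OpenCV 4.12 (cv2) and the standard library are available. Lean on these libraries where they do the work, as an engineer would, in place of code of your own. Each camera call takes 0.05 s, during which the arm holds its last target. There are 200 camera calls.

## Working session

There is one attempt and no reset: what is moved stays moved. The work goes in short steps, Python scripts to look and compute and a tool call to move; the robot and the scene stay as the last step left them, time stands still between calls to the robot, and variables do not carry over. Pictures are saved under pics/ and viewed, at most 14 in all, crops included, and the job is handed in when it is done.

Besides the shell and the picture viewer there is one more tool, called after "Call:" by a JSON object that holds its "api" and its "payload". send_rows: Moves the arm, as the interface text tells. Its arguments: {"type":"object","properties":{"targets":{"type":"array"},"grip":{"type":"number"},"squeeze":{"type":"number"}},"required":["targets"]}

```bash
ls; mkdir -p pics
cat > h.py <<'E'
from rig import ctrl
import numpy as np, cv2
def cap(n,save=None):
    p,d=ctrl.capture(n)
    if save: cv2.imwrite('pics/'+save+'.png',p[:,:,::-1])
    return p,d
def rays(n,uv):
    c=ctrl.calibration(n); uv=np.atleast_2d(np.array(uv,float))
    K=np.array([[c['fx'],0,c['cx']],[0,c['fy'],c['cy']],[0,0,1]])
    m=cv2.undistortPoints(uv[:,None],K,np.array([c['k1'],0,0,0,0.]))[:,0]
    return np.c_[m,np.ones(len(m))],np.array(c['view'])
def atdepth(n,uv,d):
    r,V=rays(n,uv); P=r*np.atleast_1d(d)[:,None]
    return (P-V[:3,3])@V[:3,:3]
def atz(n,uv,z):
    r,V=rays(n,uv); o=-V[:3,:3].T@V[:3,3]; w=r@V[:3,:3]
    return o+w*((z-o[2])/w[:,2])[:,None]
def cloud(n,d):
    v,u=np.mgrid[0:480,0:640]; P=atdepth(n,np.c_[u.ravel(),v.ravel()],d.ravel()).reshape(480,640,3)
    P[d<=0]=np.nan; return P
def proj(n,P):
    c=ctrl.calibration(n);V=np.array(c['view']);q=np.atleast_2d(P)@V[:3,:3].T+V[:3,3]
    m=q[:,:2]/q[:,2:];m=m*(1+c['k1']*(m**2).sum(1))[:,None]
    return m*[c['fx'],c['fy']]+[c['cx'],c['cy']]
E
python3 - <<'E'
from h import *
print(ctrl.sense())
for n in('scene','top'):
    p,d=cap(n,n+'0'); print(n,ctrl.calibration(n),np.median(d),(d<=0).mean())
E
```

```text
pics
{'time_s': 0.0, 'joints': array([-1.48540345e+00,  3.13479966e-01,  1.49840897e+00,  2.83486527e-05,
        1.33099797e+00, -2.23425916e-01]), 'dq': array([ 2.14089947e-03,  1.83280247e-04,  1.33161106e-03, -2.27116339e-03,
        2.46928538e-04,  6.78339603e-05]), 'tau': array([-3.84661776e-03, -4.12272334e+01, -2.59753329e+01, -4.14301130e-04,
        4.04325940e-03, -4.59632204e-06]), 'eef_pos': array([ 159.52612295, -499.92088656,  230.73032186]), 'ee_rot': array([-6.44638505e-04,  9.88102848e-01,  1.53793180e-01,  5.83608938e-05]), 'force': array([0.90809625, 0.15914947, 0.38992965]), 'wrist_torque': array([ 0.02656016, -0.02663885,  0.01863815]), 'grip_force': 0.0, 'grip_width': 1.0007983175598172}
scene {'fx': 451.32759658914745, 'fy': 451.32759658914745, 'cx': 318.0262942063857, 'cy': 236.9978344369499, 'k1': -0.08175091249158965, 'view': array([[-5.57052756e-02,  9.98413119e-01, -8.25629418e-03,
         2.77725330e+01],
       [ 7.27076600e-01,  3.48962943e-02, -6.85668919e-01,
        -3.05916318e+02],
       [-6.84292730e-01, -4.41983344e-02, -7.27866724e-01,
         1.40015578e+03],
       [ 0.00000000e+00,  0.00000000e+00,  0.00000000e+00,
         1.00000000e+00]])} 1061.9944 0.0040234375
top {'fx': 588.783599917084, 'fy': 588.783599917084, 'cx': 312.6890471923034, 'cy': 228.5510061322866, 'k1': 0.04127226531544415, 'view': array([[-1.85111341e-02, -9.99815019e-01, -5.22167140e-03,
         2.62632171e+01],
       [-9.97899383e-01,  1.87994452e-02, -6.19951776e-02,
         4.73429093e+02],
       [ 6.20818742e-02,  4.06310162e-03, -9.98062790e-01,
         1.56010923e+03],
       [ 0.00000000e+00,  0.00000000e+00,  0.00000000e+00,
         1.00000000e+00]])} 1572.2493 0.004091796875
```

View pics/scene0.png

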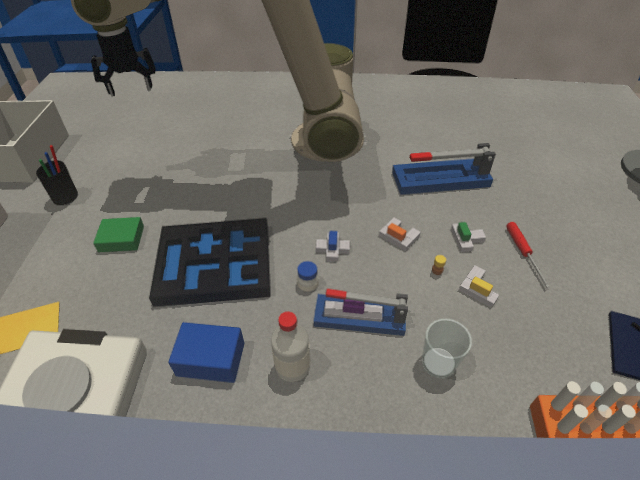

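View pics/top0.png

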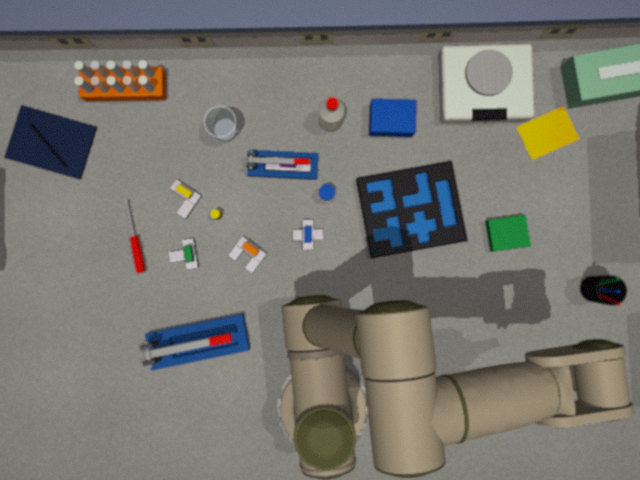

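Run:
```python
from h import *
for n in('scene','top'):
    _,d=cap(n); P=cloud(n,d)
    for q in 'foam gauge_bar gauge_ell gauge_tee gauge_cee gauge_cross cut_bar cut_ell cut_tee cut_cee cut_cross dock clamp_hinge lever_grip'.split():
        for r in ctrl.place_of(n,q)[:2]:
            u,v=r['uv']; 
            print(n,q,np.round(r['uv'],1),round(r['conf'],2), np.round(P[int(v),int(u)]), np.round(atz(n,r['uv'],0)[0]) )
```

```text
scene foam [213.4 262.7] 0.92 [ 526. -242.   14.] [ 516. -246.    0.]
scene gauge_bar [352.1 313.1] 0.96 [659.  79.  30.] [640.  81.   0.]
scene gauge_ell [476.4 294.3] 0.98 [589. 349.  15.] [578. 356.   0.]
scene gauge_ell [402.6 304. ] 0.38 [659. 176.  68.] [611. 190.   0.]
scene gauge_tee [333.3 294.1] 0.74 [650.  39.  80.] [592.  39.   0.]
scene gauge_tee [459.3 239.5] 0.73 [430. 336.  19.] [413. 344.   0.]
scene gauge_cee [393.1 241.5] 0.74 [434. 178.   9.] [427. 180.   0.]
scene gauge_cee [305.7 284.7] 0.64 [586. -23.  25.] [569. -24.   0.]
scene gauge_cross [333.3 249.3] 0.6 [478.  34.  21.] [460.  35.  -0.]
scene cut_bar [177.  262.3] 0.65 [ 530. -327.   15.] [ 519. -333.    0.]
scene cut_bar [355.2 317.1] 0.43 [665.  86.  24.] [650.  87.   0.]
scene cut_ell [194.5 277.5] 0.78 [ 566. -279.    8.] [ 562. -280.   -0.]
scene cut_tee [234.6 240.4] 0.95 [ 454. -206.   14.] [ 442. -209.    0.]
scene cut_cee [237.  275.8] 0.81 [ 561. -179.   15.] [ 552. -183.    0.]
scene cut_cee [205.8 248.9] 0.29 [ 482. -271.   13.] [ 474. -274.   -0.]
scene cut_cross [206.2 247.2] 0.97 [ 480. -26
[... 1252 characters left out ...]
589. 364.   0.]
top cut_tee [392.3 230.7] 0.57 [ 466. -195.    9.] [ 465. -197.    0.]
top cut_cee [389.  195.6] 0.9 [ 561. -189.   11.] [ 560. -191.    0.]
top cut_cross [421.2 227.7] 0.72 [ 473. -272.   11.] [ 472. -275.    0.]
top cut_cross [387.3 196.8] 0.34 [ 558. -183.   14.] [ 557. -186.    0.]
top dock [197.1 338.6] 0.86 [190. 329.   9.] [187. 331.   0.]
top dock [281.5 168. ] 0.69 [637.  99.  24.] [641.  99.   0.]
top clamp_hinge [251.  160.8] 0.93 [652. 174.  71.] [662. 182.   0.]
top clamp_hinge [151.2 349.4] 0.88 [166. 445.  28.] [161. 452.   0.]
top lever_grip [299.6 161.3] 0.73 [646.  49.  74.] [659.  50.   0.]
top lever_grip [221.5 341.3] 0.65 [191. 252.  95.] [178. 266.   0.]
```

The scene picture shows two docks. One is at scene (360,312) / top (283,165) and holds the purple-gripped bar. The other is at scene (443,175) / top (197,340), larger and empty. The first fits the description because it holds the bar and looks smaller; I'll confirm it with a size measurement and a crop. The four other gauges are at top (187,195) ell, (186,254) tee, (247,252) cee and (307,235) cross. The foam is at top (412,209).

Run:
```python
from h import *
p,d=cap('top'); q,e=cap('scene')
a=cv2.resize(p[130:290,110:350],None,fx=3.3,fy=3.3,interpolation=cv2.INTER_CUBIC)[:,:,::-1]
cv2.imwrite('pics/cropA.png',a[:600,:800])
f=cv2.resize(p[150:270,345:475],None,fx=3,fy=3,interpolation=cv2.INTER_CUBIC)[:,:,::-1]
g=cv2.resize(q[205:315,145:285],None,fx=2.8,fy=3,interpolation=cv2.INTER_CUBIC)[:,:,::-1]
h=np.zeros((360,800,3),np.uint8);h[:f.shape[0],:f.shape[1]]=f;h[:g.shape[0],400:400+g.shape[1]]=g[:, :400]
cv2.imwrite('pics/cropB.png',h)
# dock sizes: blue pixels
for n,im in(('top',p),):
    hsv=cv2.cvtColor(im,cv2.COLOR_RGB2HSV)
    m=((hsv[...,0]>100)&(hsv[...,0]<125)&(hsv[...,1]>130)&(hsv[...,2]>60)).astype(np.uint8)
    m=cv2.morphologyEx(m,cv2.MORPH_CLOSE,np.ones((9,9)))
    cn,_=cv2.findContours(m,0,2)
    for c in cn:
        if cv2.contourArea(c)>300:
            w=atz('top',c[:,0],20)[:,:2].astype(np.float32); print(cv2.minAreaRect(w))
for n,im in(('top',p),('scene',q)):
    for nm,P in dict(bench=(520,120,0),ell=(600,345,18)).items():
        u,v=proj(n,[P])[0].astype(int); print(n,nm,im[v-1:v+2,u-1:u+2].reshape(-1,3).tolist())
```

```text
((182.53138732910156, 326.44171142578125), (95.21138763427734, 259.9580383300781), 10.272513389587402)
((520.6509399414062, -246.08551025390625), (185.4927215576172, 225.0457763671875), 8.938735008239746)
((648.0035400390625, 94.95731353759766), (183.6329803466797, 68.653076171875), 86.14185333251953)
((719.830078125, 714.917236328125), (200.7555389404297, 140.39328002929688), 73.34998321533203)
((768.8107299804688, -202.6528778076172), (120.85710906982422, 100.39036560058594), 88.47814178466797)
top bench [[145, 138, 135], [143, 141, 134], [141, 140, 136], [139, 139, 132], [141, 137, 132], [144, 145, 137], [139, 137, 131], [139, 137, 129], [143, 139, 133]]
top ell [[137, 132, 129], [136, 135, 128], [138, 138, 130], [133, 133, 126], [138, 136, 130], [139, 137, 130], [128, 127, 121], [136, 134, 127], [137, 135, 130]]
scene bench [[144, 140, 134], [142, 141, 130], [145, 141, 132], [143, 140, 131], [142, 139, 129], [143, 141, 132], [142, 137, 129], [144, 142, 133], [145, 143, 134]]
scene ell [[100, 98, 96], [102, 99, 96], [101, 96, 92], [102, 98, 95], [98, 94, 92], [100, 97, 95], [97, 93, 89], [102, 99, 96], [98, 95, 91]]
```

View pics/cropA.png

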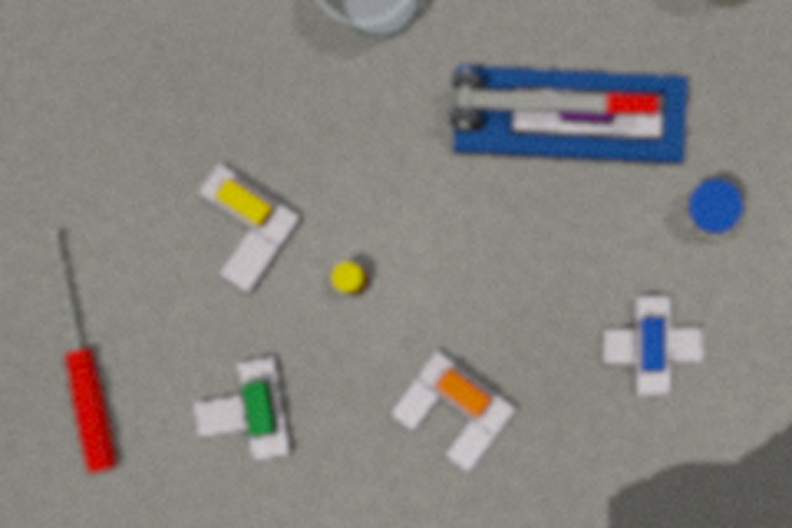

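View pics/cropB.png

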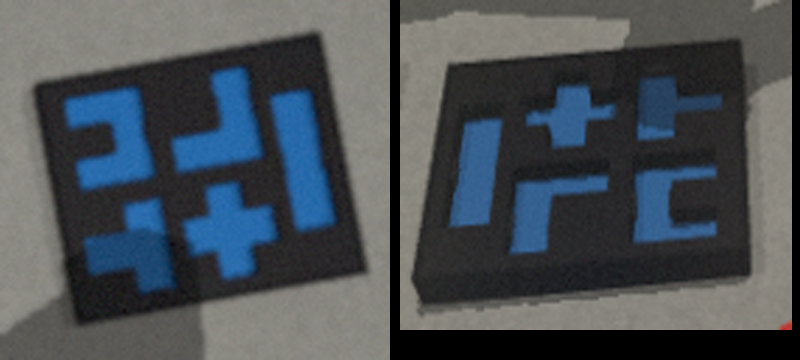

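Crop A confirms the 188×70 dock: measured 184×69 mm, with the bar's purple grip under its lever. The other dock measures 260×95 mm, so it's the wrong one. All four gauges are present. Crop B shows the five cutouts, and the C opening, tee stem and ell arm all point to +y, so the foam yaw is about +9°. Next I'll fit precise poses in both views.

```bash
cat > fit.py <<'E'
from h import *
from scipy.optimize import minimize
B=lambda x0,x1,y0,y1:(x0,x1,y0,y1)
SH=dict(bar=[B(-60,60,-17,17)],ell=[B(-40,40,-15,15),B(-40,-12,-15,60)],tee=[B(-40,40,-15,15),B(-14,14,-15,55)],
 cee=[B(-40,40,-14,14),B(-40,-16,-14,50),B(16,40,-14,50)],cross=[B(-40,40,-14,14),B(-14,14,-40,40)])
def W(p,pts,z):
    c,s=np.cos(p[2]),np.sin(p[2]);pts=np.asarray(pts,float)
    return np.c_[pts@np.array([[c,s],[-s,c]])+p[:2],np.full(len(pts),z)]
cor=lambda b,g=0:[(b[0]-g,b[2]-g),(b[1]+g,b[2]-g),(b[1]+g,b[3]+g),(b[0]-g,b[3]+g)]
S=4
def fill(polys,roi):
    u0,v0,w,h=roi; m=np.zeros((h*S,w*S),np.uint8)
    for q in polys:
        cv2.fillConvexPoly(m,np.round(((q-[u0,v0]+.5)*S-.5)*16).astype(np.int32),255,shift=4)
    return m
def soft(m): return cv2.resize(m,None,fx=1/S,fy=1/S,interpolation=cv2.INTER_AREA)/255.
def r_gauge(n,p,k,roi,z0=0):
    P=[]
    for b,(lo,hi) in [(b,(0,18)) for b in SH[k]]+[((-22,22,-10,10),(18,42))]:
        P.append(cv2.convexHull(proj(n,np.r_[W(p,cor(b),z0+lo),W(p,cor(b),z0+hi)]).astype(np.float32))[:,0])
    return soft(fill(P,roi))
def r_grip(n,p,roi,z0=0):
    b=(-22,22,-10,10)
    return soft(fill([cv2.convexHull(proj(n,np.r_[W(p,cor(b),z0+18),W(p,cor(b),z0+42)]).astype(np.float32))[:,0]],roi))
def r_cut(n,p,k,roi,zt=30,zf=12):
    a=fill([proj(n,W(p,cor(b,2),zt)) for b in SH[k]],roi);c=fill([proj(n,W(p,cor(b,2),zf)) for b in SH[k]],roi)
    return soft(cv2.min(a,c))
def roi_of(n,p,r=80):
    u,v=proj(n,[[p[0],p[1],15]])[0]; s=np.abs(proj(n,[[p[0]+r,p[1]+r,15]])[0]-proj(n,[[p[0]-r,p[1]-r,15]])[0]).max()/2
    return int(u-s),int(v-s),int(2*s),int(2*s)
def crop(im,roi): u,v,w,h=roi; return im[v:v+h,u:u+w].astype(float)
def mblue(im,roi):
    c=crop(im,roi); r=(c[...,2]-c[...,0])/(c.sum(2)+60)
    return np.clip(r/0.40,0,1)
def mgauge(im,roi):
    c=crop(im,roi); return np.clip(np.maximum((c.min(2)-150)/45,((c.max(2)-c.min(2))-20)/60),0,1)
def fit(p0,terms):
    # terms: list of (renderfn,mask)
    def L(p): return sum(np.abs(cv2.GaussianBlur(f(p),(0,0),.7)-m).sum() for f,m in terms)
    best=None
    for d in(0,.08,-.08):
        s=np.array([p0[0],p0[1],p0[2]+d])
        o=minimize(L,s,method='Nelder-Mead',options=dict(initial_simplex=s+np.array([[0,0,0],[6,0,0],[0,6,0],[0,0,.1]]),xatol=.02,fatol=.01))
        if best is None or o.fun<best.fun: best=o
    return best
E
cat > run1.py <<'E'
from fit import *
ims={n:cap(n)[0] for n in('top','scene')}
cuts=dict(bar=(541,-337),ell=(575,-275),tee=(462,-200),cee=(560,-187),cross=(474,-273))
g=dict(ell=(585,350,-.9),tee=(420,345,1.6),cee=(428,180,-.6),cross=(458,35,0))
for k,c in cuts.items():
    for cs in(('top',),('scene',),('top','scene')):
        T=[]
        for n in cs:
            roi=roi_of(n,c,62 if k!='bar' else 75); m=mblue(ims[n],roi)
            if k!='': # keep only near this cutout
                w=soft(fill([proj(n,W((*c,.16),cor((b[0],b[1],b[2],b[3]),12),20)) for b in SH[k]],roi)); m=m*(w>.5)
            T.append((lambda p,n=n,roi=roi:r_cut(n,p,k,roi),m))
        o=fit((*c,.16),T); print('cut',k,cs,o.x.round(3),round(o.fun,1),round(sum(m.sum() for _,m in T)))
E
python3 run1.py
```

```text
cut bar ('top',) [ 5.36237e+02 -3.37946e+02  1.58000e-01] 113.6 594
cut bar ('scene',) [ 5.32601e+02 -3.36745e+02  1.44000e-01] 186.1 315
cut bar ('top', 'scene') [ 5.34926e+02 -3.37147e+02  1.59000e-01] 311.8 909Traceback (most recent call last):
  File "run1.py", line 13, in <module>
    o=fit((*c,.16),T); print('cut',k,cs,o.x.round(3),round(o.fun,1),round(sum(m.sum() for _,m in T)))
  File "fit.py", line 43, in fit
    o=minimize(L,s,method='Nelder-Mead',options=dict(initial_simplex=s+np.array([[0,0,0],[6,0,0],[0,6,0],[0,0,.1]]),xatol=.02,fatol=.01))
    res = _minimize_neldermead(fun, x0, args, callback, bounds=bounds,
                               **options)
    fxr = func(xr)
    fx = function(np.copy(x), *(wrapper_args + args))
  File "fit.py", line 39, in L
    def L(p): return sum(np.abs(cv2.GaussianBlur(f(p),(0,0),.7)-m).sum() for f,m in terms)
                     ~~~^^^^^^^^^^^^^^^^^^^^^^^^^^^^^^^^^^^^^^^^^^^^^^^^^^^^^^^^^^^^^^^^^^
  File "fit.py", line 39, in <genexpr>
    def L(p): return sum(np.abs(cv2.GaussianBlur(f(p),(0,0),.7)-m).sum() for f,m in terms)
                                                 ~^^^
  File "run1.py", line 12, in <lambda>
    T.append((lambda p,n=n,roi=roi:r_cut(n,p,k,roi),m))
                                   ~~~~~^^^^^^^^^^^
  File "fit.py", line 26, in r_cut
    a=fill([proj(n,W(p,cor(b,2),zt)) for b in SH[k]],roi);c=fill([proj(n,W(p,cor(b,2),zf)) for b in SH[k]],roi)
            ~~~~^^^^^^^^^^^^^^^^^^^^
  File "h.py", line 22, in proj
    c=ctrl.calibration(n);V=np.array(c['view']);q=np.atleast_2d(P)@V[:3,:3].T+V[:3,3]
ValueError: time passes only in moves, steps and waits
```

```bash
python3 - <<'E'
s=open('h.py').read()
s=s.replace("def cap(","import functools\nCAL=functools.lru_cache(None)(lambda n:ctrl.calibration(n))\ndef cap(",1).replace("c=ctrl.calibration(n)","c=CAL(n)")
open('h.py','w').write(s)
E
python3 - <<'E'
from fit import *
for n in('top','scene'):
    im=cap(n)[0]
    for nm,P in dict(bar=(536,-337,12),tee=(462,-200,12),foam=(518,-246,30),foam2=(450,-160,30),cross=(474,-273,12),ell=(575,-275,12)).items():
        u,v=proj(n,[P])[0].round().astype(int); c=im[v-1:v+2,u-1:u+2].reshape(-1,3).astype(float).mean(0); print(n,nm,(u,v),c.round(),((c[2]-c[0])/(c.sum()+60)).round(3))
    for nm,P in dict(tee=(405,336,18),grip=(418,337,42),cross=(458,8,18),crossg=(458,35,42)).items():
        u,v=proj(n,[P])[0].round().astype(int); c=im[v-1:v+2,u-1:u+2].reshape(-1,3).astype(float).mean(0); print(n,nm,(u,v),c.round())
E
```

```text
top bar (np.int64(445), np.int64(203)) [ 37. 105. 169.] 0.356
top tee (np.int64(394), np.int64(232)) [ 29.  72. 115.] 0.31
top foam (np.int64(412), np.int64(210)) [40. 40. 42.] 0.01
top foam2 (np.int64(380), np.int64(236)) [ 28.  71. 114.] 0.313
top cross (np.int64(421), np.int64(227)) [ 41. 108. 173.] 0.347
top ell (np.int64(421), np.int64(189)) [ 37. 105. 169.] 0.357
top tee (np.int64(193), np.int64(257)) [ 83. 101.  86.]
top grip (np.int64(191), np.int64(251)) [42. 94. 57.]
top cross (np.int64(316), np.int64(234)) [195. 188. 192.]
top crossg (np.int64(306), np.int64(234)) [ 40.  83. 162.]
scene bar (np.int64(172), np.int64(264)) [ 55.  98. 145.] 0.253
scene tee (np.int64(236), np.int64(243)) [39. 64. 93.] 0.212
scene foam (np.int64(211), np.int64(255)) [38. 38. 40.] 0.016
scene foam2 (np.int64(252), np.int64(235)) [33. 35. 36.] 0.023
scene cross (np.int64(205), np.int64(246)) [ 51.  95. 144.] 0.265
scene ell (np.int64(194), np.int64(279)) [ 54.  97. 145.] 0.257
scene tee (np.int64(457), np.int64(232)) [112. 113. 106.]
scene grip (np.int64(461), np.int64(229)) [54. 94. 58.]
scene cross (np.int64(322), np.int64(243)) [182. 174. 171.]
scene crossg (np.int64(334), np.int64(237)) [ 54.  81. 142.]
```

```bash
python3 - <<'E'
s=open('fit.py').read()
s=s.replace("def mblue(im,roi):","def mblue(im,roi,n='top'):").replace("return np.clip(r/0.40,0,1)","c0,w=dict(top=(.22,.10),scene=(.155,.08))[n]; return np.clip((r-c0)/(2*w)+.5,0,1)")
open('fit.py','w').write(s)
s=open('run1.py').read().replace("mblue(ims[n],roi)","mblue(ims[n],roi,n)")
s+='''
for k,c in g.items():
    for cs in(('top',),('scene',),('top','scene')):
        T=[]
        for n in cs:
            roi=roi_of(n,c,75); m=mgauge(ims[n],roi)
            T.append((lambda p,n=n,roi=roi:r_gauge(n,p,k,roi),m))
        o=fit(c,T); print('gauge',k,cs,o.x.round(3),round(o.fun,1),round(sum(m.sum() for _,m in T)))
'''
open('run1.py','w').write(s)
E
python3 run1.py
```

```text
cut bar ('top',) [ 5.35784e+02 -3.37704e+02  1.63000e-01] 52.7 641
cut bar ('scene',) [ 5.33659e+02 -3.36512e+02  1.60000e-01] 43.3 475
cut bar ('top', 'scene') [ 5.34889e+02 -3.37028e+02  1.64000e-01] 110.8 1116
cut ell ('top',) [ 5.77127e+02 -2.80381e+02  1.70000e-01] 46.7 589
cut ell ('scene',) [ 5.75235e+02 -2.79346e+02  1.71000e-01] 34.9 402
cut ell ('top', 'scene') [ 5.76030e+02 -2.79784e+02  1.65000e-01] 96.2 991
cut tee ('top',) [ 4.61672e+02 -2.00088e+02  1.64000e-01] 58.8 540
cut tee ('scene',) [ 4.61237e+02 -1.98766e+02  1.54000e-01] 69.4 272
cut tee ('top', 'scene') [ 4.61387e+02 -1.99659e+02  1.60000e-01] 132.2 812
cut cee ('top',) [ 5.61548e+02 -1.84657e+02  1.72000e-01] 52.9 647
cut cee ('scene',) [ 5.59606e+02 -1.83542e+02  1.62000e-01] 51.3 417
cut cee ('top', 'scene') [ 5.60337e+02 -1.84017e+02  1.57000e-01] 118.0 1064
cut cross ('top',) [ 4.74275e+02 -2.71800e+02  1.67000e-01] 41.5 602
cut cross ('scene',) [ 4.72909e+02 -2.71147e+02  1.62000e-01] 44.6 344
cut cross ('top', 'scene') [ 4.73632e+02 -2.71396e+02  1.67000e-01] 95.6 946
gauge ell ('top',) [558.18  331.975  -1.178] 445.6 370
gauge ell ('scene',) [566.344 337.46   -0.652] 658.2 554
gauge ell ('top', 'scene') [550.962 337.825  -1.238] 1194.0 924
gauge tee ('top',) [422.805 368.533   2.203] 277.6 298
gauge tee ('scene',) [384.308 367.686   1.185] 696.9 319
gauge tee ('top', 'scene') [418.403 371.874   2.291] 1002.5 617
gauge cee ('top',) [422.908 184.491   0.923] 184.8 418
gauge cee ('scene',) [ 3.78420e+02  1.82902e+02 -1.03000e-01] 477.4 305
gauge cee ('top', 'scene') [421.656 184.89    0.936] 654.1 723
gauge cross ('top',) [ 4.60007e+02  3.08330e+01 -1.00000e-02] 215.0 324
gauge cross ('scene',) [4.38424e+02 3.18780e+01 2.90000e-02] 640.9 353
gauge cross ('top', 'scene') [4.57671e+02 3.19830e+01 3.00000e-03] 874.9 677
```

```bash
python3 - <<'E'
s=open('fit.py').read()
i=s.index("def mgauge"); j=s.index("def fit(")
s=s[:i]+'''def mgauge(im,roi,n):
    c=crop(im,roi); t=dict(top=162,scene=152)[n]
    return np.clip(np.maximum((c.min(2)-t)/30+.5,((c.max(2)-c.min(2))-45)/40+.5),0,1)
def fitgauge(ims,k,c,cs=('top','scene'),g=10,z0=0):
    T=[]
    for n in cs:
        roi=roi_of(n,c,75+g); m=mgauge(ims[n],roi,n)
        near=cv2.dilate(r_gauge(n,c,k,roi,z0),np.ones((2*g//3+1,)*2))>.5
        T.append((lambda p,n=n,roi=roi:r_gauge(n,p,k,roi,z0),m*near))
    o=fit(c,T); return o.x,o.fun/sum(m.sum() for _,m in T)
'''+s[j:]
open('fit.py','w').write(s)
s=open('run1.py').read(); i=s.index("for k,c in cuts"); 
s=s[:i]+'''g=dict(ell=(585,350,1.),tee=(423,336,.18),cee=(424,180,.95),cross=(457,35,0))
for k,c in g.items():
    for cs in(('top',),('scene',),('top','scene')): print(k,cs,*[np.round(v,3) for v in fitgauge(ims,k,c,cs)])
'''
open('run2.py','w').write(s)
E
python3 run2.py
```

```text
ell ('top',) [579.433 358.562   0.966] 0.407
ell ('scene',) [566.496 364.557   0.976] 0.563
ell ('top', 'scene') [577.175 358.95    0.97 ] 0.524
tee ('top',) [4.13805e+02 3.47926e+02 1.67000e-01] 0.632
tee ('scene',) [3.99968e+02 3.50902e+02 4.70000e-02] 1.601
tee ('top', 'scene') [4.12157e+02 3.48594e+02 1.36000e-01] 1.083
cee ('top',) [422.916 185.124   0.924] 0.269
cee ('scene',) [409.247 188.775   1.003] 0.691
cee ('top', 'scene') [422.063 184.498   0.927] 0.496
cross ('top',) [ 4.58036e+02  3.14950e+01 -1.10000e-02] 0.377
cross ('scene',) [4.43317e+02 3.18860e+01 3.40000e-02] 1.066
cross ('top', 'scene') [4.57665e+02 3.14220e+01 3.00000e-03] 0.712
```

Run:
```python
from fit import *
ims={n:cap(n)[0] for n in('top','scene')}
g=dict(ell=(579,358,.97),tee=(414,348,.167),cee=(423,185,.924),cross=(458,31.5,0))
rows=[]
for n in ims:
    r=[]
    for k,c in g.items():
        roi=roi_of(n,c,75); a=crop(ims[n],roi).astype(np.uint8); m=mgauge(ims[n],roi,n)
        f=lambda x,i=cv2.INTER_NEAREST:cv2.resize(x,(195,195),interpolation=i)
        A=f(a)[:,:,::-1].copy(); E=(f(r_gauge(n,c,k,roi),cv2.INTER_LINEAR)>.5).astype(np.uint8)
        cv2.drawContours(A,cv2.findContours(E,0,2)[0],-1,(0,0,255),1)
        M=cv2.cvtColor(f((m*255).astype(np.uint8)),8); r.append(np.r_[A,M][:290 if 0 else 390])
    rows.append(np.hstack(r))
o=np.vstack(rows); cv2.imwrite('pics/dbg.png',cv2.resize(o,None,fx=.77,fy=.77))
```

```text
(no output)
```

View pics/dbg.png

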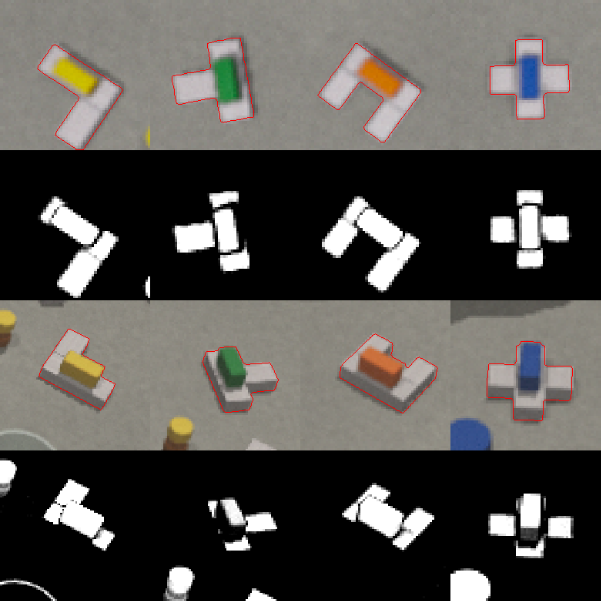

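The overlay shows the top-view fits sit on the gauges. In the scene mask the dark side faces are missing, so I'll render only the plate tops and the grip.

```bash
python3 - <<'E'
s=open('fit.py').read()
i=s.index("def r_gauge"); j=s.index("def r_grip")
s=s[:i]+'''def r_gauge(n,p,k,roi,z0=0):
    G=(-22,22,-10,10)
    P=[proj(n,W(p,cor(b),z0+18)) for b in SH[k]]+[cv2.convexHull(proj(n,np.r_[W(p,cor(G),z0+18),W(p,cor(G),z0+42)]).astype(np.float32))[:,0]]
    return soft(fill(P,roi))
'''+s[j:]
s=s.replace("    return np.clip(np.maximum((c.min(2)-t)/30+.5","    return CL(np.maximum((c.min(2)-t)/30+.5").replace("-45)/40+.5),0,1)","-45)/40+.5))")
s=s.replace("def mgauge","CL=lambda m:cv2.morphologyEx(np.clip(m,0,1),cv2.MORPH_CLOSE,np.ones((3,3)))\ndef mgauge")
open('fit.py','w').write(s)
s=open('run2.py').read(); i=s.index("g=dict(ell=(585"); j=s.index("\n",i)
open('run2.py','w').write(s[:i]+"g=dict(ell=(579,358,.97),tee=(414,348,.167),cee=(423,185,.924),cross=(458,31.5,0))"+s[j:])
E
python3 run2.py
python3 - <<'E'
from fit import *
# heights of grips / plates / foam from the two views' triangulated grip colours vs depth
for n in('top','scene'):
    P=cloud(n,cap(n)[1])
    for k,(x,y,t) in dict(ell=(579,358,.97),tee=(414,348,.167),cee=(423,185,.924),cross=(458,31.5,0)).items():
        u,v=proj(n,[[x,y,42]])[0].round().astype(int); print(n,k,np.nanmedian(P[v-2:v+3,u-2:u+3,2]).round(1),end=' ')
    for q in((518,-246,30),(535,-337,12)):
        u,v=proj(n,[q])[0].round().astype(int); print(n,'foam/floor',np.nanmedian(P[v-1:v+2,u-1:u+2,2]).round(1))
E
```

```text
ell ('top',) [579.15  357.916   0.955] 0.245
ell ('scene',) [578.157 357.966   0.964] 0.192
ell ('top', 'scene') [578.095 358.505   0.962] 0.214
tee ('top',) [4.13759e+02 3.47181e+02 1.78000e-01] 0.368
tee ('scene',) [4.13292e+02 3.47484e+02 1.69000e-01] 0.827
tee ('top', 'scene') [4.13403e+02 3.47340e+02 1.79000e-01] 0.558
cee ('top',) [422.556 184.066   0.928] 0.174
cee ('scene',) [421.099 184.726   0.918] 0.19
cee ('top', 'scene') [421.472 184.012   0.91 ] 0.186
cross ('top',) [ 4.58015e+02  3.09840e+01 -1.80000e-02] 0.238
cross ('scene',) [4.57679e+02 3.20170e+01 4.00000e-03] 0.499
cross ('top', 'scene') [ 4.58021e+02  3.15720e+01 -1.90000e-02] 0.355
top ell 43.1 top tee 42.8 top cee 43.3 top cross 42.1 top foam/floor 30.7
top foam/floor 13.5
scene ell 41.4 scene tee 41.4 scene cee 40.9 scene cross 42.6 scene foam/floor 29.6
scene foam/floor 11.9
```

```bash
cat > dock.py <<'E'
from fit import *
def red(n,im,ctr,r=90):
    roi=roi_of(n,ctr,r); c=crop(im,roi); m=((c[...,0]>130)&(c[...,1]<80)&(c[...,2]<80)).astype(np.uint8)
    _,lab,st,ce=cv2.connectedComponentsWithStats(m)
    return [(ce[i]+roi[:2],st[i,4]) for i in range(1,len(st)) if st[i,4]>15]
if __name__=='__main__':
    for n in('top','scene'):
        im,_=cap(n)
        for c,a in red(n,im,(650,60)): print(n,'red',c.round(1),a,atz(n,c,67.5 if n=='top' else 65)[0].round(1))
        # dock footprint: closed blue region, fit prism
        c0=(648.,91.,-1.638); roi=roi_of(n,c0,120); c=crop(im,roi)
        m=((c[...,2]-c[...,0])>45)&(c[...,2]>80); m=cv2.morphologyEx(m.astype(np.uint8),cv2.MORPH_CLOSE,np.ones((15,15))).astype(float)
        near=cv2.dilate(soft(fill([proj(n,W(c0,cor((-98,90,-35,35),8),20))],roi)),np.ones((3,3)))>.3
        b=(-98,90,-35,35)
        def f(p):
            if n=='top': return soft(fill([proj(n,W(p,cor(b),20))],roi))
            return soft(fill([cv2.convexHull(proj(n,np.r_[W(p,cor(b),0),W(p,cor(b),20)]).astype(np.float32))[:,0]],roi))
        o=fit(c0,[(f,m*near)]); print(n,'dock',o.x.round(3),o.fun/m.sum())
    for q in('wash_bottle','beaker','jar','vial'):
        print(q,[(np.round(r['uv']),atz('scene',r['uv'],0)[0].round()) for r in ctrl.place_of('scene',q)[:1]])
E
python3 dock.py
```

```text
top red [300.9 160.9] 87 [647.5  44.5  67.5]
top dock [647.897  89.264  -1.639] 0.33732827180988645
scene red [335.6 292.9] 118 [636.1  44.   65. ]
scene dock [637.578  92.163  -1.644] 1.7617955376979753
wash_bottle [(array([294., 366.]), array([769., -33.,   0.]))]
beaker [(array([437., 361.]), array([745., 249.,   0.]))]
jar [(array([304., 285.]), array([571., -27.,   0.]))]
vial [(array([523., 256.]), array([460., 490.,  -0.]))]
```

Run:
```python
from dock import *
for n in('top','scene'):
    im,d=cap(n); P=cloud(n,d)
    roi=roi_of(n,(650,60),90); u,v,w,h=roi; c=crop(im,roi); Q=P[v:v+h,u:u+w]
    m=(c[...,0]>120)&(c[...,1]<90)&(c[...,2]<90); m=cv2.erode(m.astype(np.uint8),np.ones((2,2)))>0
    print(n,Q[m][Q[m][:,2]>40].round(0)[::4].tolist())
    print(proj(n,[[647,44.5,67.5],[655,44,62]]).round(1))
```

```text
top [[650.0, 59.0, 83.0], [651.0, 49.0, 77.0], [649.0, 39.0, 84.0], [648.0, 57.0, 82.0], [647.0, 47.0, 83.0], [646.0, 36.0, 86.0], [648.0, 26.0, 78.0], [646.0, 55.0, 76.0], [645.0, 44.0, 80.0], [644.0, 34.0, 82.0], [645.0, 23.0, 76.0], [643.0, 52.0, 78.0], [642.0, 42.0, 81.0], [642.0, 31.0, 81.0], [641.0, 60.0, 75.0], [640.0, 49.0, 81.0], [639.0, 39.0, 82.0], [639.0, 29.0, 81.0], [638.0, 55.0, 76.0]]
[[300.9 161.1]
 [301.1 158.4]]
scene [[641.0, 29.0, 80.0], [644.0, 27.0, 81.0], [644.0, 37.0, 81.0], [643.0, 45.0, 80.0], [644.0, 29.0, 78.0], [645.0, 37.0, 79.0], [645.0, 45.0, 80.0], [645.0, 53.0, 81.0], [642.0, 61.0, 78.0], [648.0, 33.0, 80.0], [647.0, 41.0, 79.0], [645.0, 49.0, 77.0], [646.0, 57.0, 78.0], [649.0, 27.0, 77.0], [650.0, 35.0, 79.0], [649.0, 43.0, 79.0], [649.0, 51.0, 79.0], [648.0, 59.0, 79.0], [650.0, 35.0, 77.0], [652.0, 45.0, 79.0], [649.0, 53.0, 76.0], [650.0, 61.0, 78.0], [652.0, 49.0, 76.0], [651.0, 57.0, 76.0], [653.0, 59.0, 75.0]]
[[335.7 296.5]
 [335.3 301.4]]
```

The red grip's top is at about z=80, so the lever starts roughly 0.1 rad open. Its middle is at (645, 44, 74) and the hinge at about (654, 176, 62). Moving over there now.

Call:
{"api": "send_rows", "payload": {"targets": [{"offset": [20,22,0],"spin": 0.5},{"offset": [20,22,0],"spin": 0.5},{"offset": [20,22,0],"spin": 0.5},{"offset": [20,22,0],"spin": 0.5},{"offset": [20,22,0],"spin": 0.5},{"offset": [20,22,0],"spin": 0.5},{"offset": [20,22,0],"spin": 0.5},{"offset": [20,22,0],"spin": 0.5}], "grip": 0.4}}

```text
time_s: 3.47
eef_pos: [362.4, -276.0, 231.6]
ee_rot: [-0.0, 0.918, 0.396, 0.001]
force: [-0.1, -0.9, -0.4]
grip_width: 0.397
grip_force: 0.0
```

Call:
{"api": "send_rows", "payload": {"targets": [{"offset": [20,22,0],"spin": 0.5},{"offset": [20,22,0],"spin": 0.5},{"offset": [20,22,0],"spin": 0.5},{"offset": [20,22,0],"spin": 0.5},{"offset": [20,22,0],"spin": 0.5},{"offset": [20,22,0],"spin": 0.5},{"offset": [20,22,0],"spin": 0.5},{"offset": [20,22,0],"spin": 0.5}]}}

```text
time_s: 4.13
eef_pos: [562.1, -55.9, 230.8]
ee_rot: [-0.0, 0.792, 0.61, 0.001]
force: [-0.4, -0.1, 0.1]
grip_width: 0.398
grip_force: 0.0
```

Call:
{"api": "send_rows", "payload": {"targets": [{"offset": [8.3,10,0],"spin": 0.19},{"offset": [8.3,10,0],"spin": 0.19},{"offset": [8.3,10,0],"spin": 0.19},{"offset": [8.3,10,-5],"spin": 0.19},{"offset": [8.3,10,-9],"spin": 0.19},{"offset": [8.3,10,-12],"spin": 0.19},{"offset": [8.3,10,-12],"spin": 0.19}]}}

```text
time_s: 4.72
eef_pos: [638.9, 40.0, 103.4]
ee_rot: [-0.005, 0.732, 0.681, -0.004]
force: [0.4, 0.0, -1.1]
grip_width: 0.402
grip_force: 0.0
```

Run:
```python
from h import *
s=ctrl.sense();print(s['eef_pos'],2*np.arctan2(s['ee_rot'][2],s['ee_rot'][1]))
p,_=cap('scene'); q,_=cap('top')
a=cv2.resize(p[200:340,270:450],None,fx=2.2,fy=2.2,interpolation=2);b=cv2.resize(q[90:230,220:400],None,fx=2.2,fy=2.2,interpolation=2)
cv2.imwrite('pics/lev.png',np.hstack([a,b])[:,:,::-1])
```

```text
[638.85424838  40.02063977 103.39456011] 1.4989069971985445
```

View pics/lev.png

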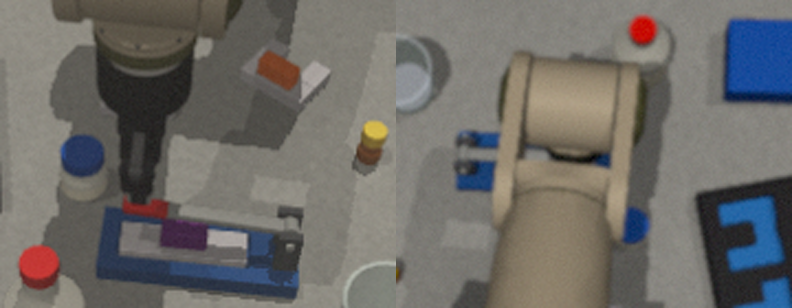

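The picture shows the open gripper directly over the red grip (at left-crop 145,207). I'll descend and pinch.

Call:
{"api": "send_rows", "payload": {"targets": [{"offset": [0,0,-2],"spin": 0},{"offset": [0,0,-4],"spin": 0},{"offset": [0,0,-5.4],"spin": 0},{"offset": [0,0,-5.4],"spin": 0},{"offset": [0,0,-5.4],"spin": 0}]}}

```text
time_s: 5.23
eef_pos: [643.8, 39.4, 60.0]
ee_rot: [0.001, 0.732, 0.681, 0.001]
force: [0.7, -0.3, 0.6]
grip_width: 0.399
grip_force: 0.0
```

Call:
{"api": "send_rows", "payload": {"targets": [{"offset": [0,0,0],"spin": 0},{"offset": [0,0,0],"spin": 0},{"offset": [0,0,0],"spin": 0},{"offset": [0,0,0],"spin": 0},{"offset": [0,0,0],"spin": 0}], "grip": 0, "squeeze": 25}}

```text
time_s: 5.65
eef_pos: [643.2, 39.4, 58.2]
ee_rot: [0.001, 0.732, 0.681, 0.001]
force: [1.3, -2.9, 2.9]
grip_width: 0.181
grip_force: 30.4
```

Run:
```python
import numpy as np
r=13.75
def f(t): d=r*np.cos(t); return np.array([-.068*d,-.998*d,r*np.sin(t)])
t=.11
for n in (8,8):
    b=f(t)
    for i in range(n): t+=.118; print(np.round(t,2),(f(t)-b).round(1).tolist())
```

```text
0.23 [0.0, 0.3, 1.6]
0.35 [0.0, 0.7, 3.2]
0.46 [0.1, 1.4, 4.6]
0.58 [0.1, 2.2, 6.0]
0.7 [0.2, 3.1, 7.3]
0.82 [0.3, 4.3, 8.5]
0.94 [0.4, 5.5, 9.6]
1.05 [0.5, 6.9, 10.4]
1.17 [0.1, 1.5, 0.7]
1.29 [0.2, 3.0, 1.3]
1.41 [0.3, 4.6, 1.6]
1.53 [0.4, 6.2, 1.8]
1.64 [0.5, 7.8, 1.8]
1.76 [0.6, 9.4, 1.5]
1.88 [0.7, 11.0, 1.1]
2.0 [0.8, 12.5, 0.6]
```

Call:
{"api": "send_rows", "payload": {"targets": [{"offset": [0,0.3,1.6],"spin": 0},{"offset": [0,0.7,3.2],"spin": 0},{"offset": [0.1,1.4,4.6],"spin": 0},{"offset": [0.1,2.2,6.0],"spin": 0},{"offset": [0.2,3.1,7.3],"spin": 0},{"offset": [0.3,4.3,8.5],"spin": 0},{"offset": [0.4,5.5,9.6],"spin": 0},{"offset": [0.5,6.9,10.4],"spin": 0}]}}

```text
time_s: 6.32
eef_pos: [648.0, 108.1, 162.4]
ee_rot: [0.001, 0.732, 0.681, -0.0]
force: [1.7, -6.2, 2.1]
grip_width: 0.178
grip_force: 29.4
```

Call:
{"api": "send_rows", "payload": {"targets": [{"offset": [0.1,1.5,0.7],"spin": 0},{"offset": [0.2,3.0,1.3],"spin": 0},{"offset": [0.3,4.6,1.6],"spin": 0},{"offset": [0.4,6.2,1.8],"spin": 0},{"offset": [0.5,7.8,1.8],"spin": 0},{"offset": [0.6,9.4,1.5],"spin": 0},{"offset": [0.6,9.4,1.5],"spin": 0}]}}

```text
time_s: 6.9
eef_pos: [654.8, 205.2, 177.6]
ee_rot: [0.002, 0.731, 0.682, 0.002]
force: [5.4, -0.5, 5.7]
grip_width: 0.176
grip_force: 31.5
```

Call:
{"api": "send_rows", "payload": {"targets": [{"offset": [0.1,1.6,-0.4],"spin": 0},{"offset": [0.2,2.8,-0.8],"spin": 0},{"offset": [0.2,2.8,-0.8],"spin": 0},{"offset": [0.2,2.8,-0.8],"spin": 0}]}}

```text
time_s: 7.23
eef_pos: [656.7, 232.0, 169.6]
ee_rot: [0.001, 0.732, 0.682, 0.002]
force: [6.3, 2.3, 4.0]
grip_width: 0.181
grip_force: 27.0
```

Call:
{"api": "send_rows", "payload": {"targets": [{"offset": [0,0,0],"spin": 0},{"offset": [0,0,0],"spin": 0},{"offset": [0,0,0],"spin": 0},{"offset": [0,0,4],"spin": 0},{"offset": [0,0,8],"spin": 0},{"offset": [0,-4,8],"spin": 0},{"offset": [0,-8,8],"spin": 0},{"offset": [0,-12,8],"spin": 0}], "grip": 0.5}}

```text
time_s: 7.9
eef_pos: [655.1, 109.9, 248.5]
ee_rot: [0.0, 0.732, 0.682, 0.0]
force: [0.9, 0.8, -0.4]
grip_width: 0.496
grip_force: 0.0
```

Call:
{"api": "send_rows", "payload": {"targets": [{"offset": [-15,-22,0],"spin": 0},{"offset": [-15,-22,0],"spin": 0},{"offset": [-15,-22,0],"spin": 0},{"offset": [-15,-22,0],"spin": 0},{"offset": [-15,-22,0],"spin": 0},{"offset": [-15,-22,0],"spin": 0},{"offset": [-15,-22,0],"spin": 0}]}}

```text
time_s: 8.48
eef_pos: [503.0, -112.1, 248.3]
ee_rot: [-0.0, 0.733, 0.68, -0.001]
force: [0.8, -0.5, -0.7]
grip_width: 0.496
grip_force: 0.0
```

Run:
```python
from dock import *
print(ctrl.sense()['eef_pos'])
ims={}
for n in('top','scene'):
    im,d=cap(n);ims[n]=im;P=cloud(n,d)
    roi=roi_of(n,(654,220),140);u,v,w,h=roi;c=crop(im,roi);Q=P[v:v+h,u:u+w]
    m=(c[...,0]>110)&(c[...,1]<70)&(c[...,2]<70)&(Q[...,2]>100)
    print(n,'lever grip',m.sum(),np.nanmedian(Q[m],0).round())
    u,v=proj(n,[[647,79,50]])[0].round().astype(int); print('grip top z',np.nanmedian(P[v-1:v+2,u-1:u+2,2]).round(1))
    # purple grip fit
    c0=(648.,79.,-1.639); roi=roi_of(n,c0,60); c=crop(im,roi)
    m=np.clip((np.minimum(c[...,0],c[...,2])-c[...,1]-12)/14+.5,0,1)
    m=m*(cv2.dilate(r_grip(n,c0,roi,8),np.ones((9,9)))>.3)
    o=fit(c0,[(lambda p:r_grip(n,p,roi,8),m)]); print(n,'grip fit',o.x.round(3),o.fun/m.sum(),m.sum())
for cs in(('top',),('scene',)):print(cs,*fitgauge(ims,'bar',(648,79,-1.639),cs,z0=8))
```

```text
[ 502.9970028  -112.14556028  248.33787925]
top lever grip 29 [656. 220. 209.]
grip top z 51.3
top grip fit [650.085  81.372  -1.595] 0.13800246024531407 155.0
scene lever grip 112 [660. 215. 196.]
grip top z 50.1
scene grip fit [647.237  81.178  -1.636] 0.18613551511188267 285.0
('top',) [651.27953699  84.39353986  -1.63636213] 0.4678414524407241
('scene',) [645.44310375  82.04569351  -1.6500426 ] 0.5163298257714681
```

The lever is at about 1.9 rad, fully open. The bar grip is at (648.5, 81.2) with its top at z≈50.5, as expected.

Call:
{"api": "send_rows", "payload": {"targets": [{"offset": [14.5,19.3,0],"spin": 0.01},{"offset": [14.5,19.3,0],"spin": 0.01},{"offset": [14.5,19.3,0],"spin": 0.01},{"offset": [14.5,19.3,0],"spin": 0.01},{"offset": [14.5,19.3,0],"spin": 0.01},{"offset": [14.5,19.3,0],"spin": 0.01},{"offset": [14.5,19.3,-5],"spin": 0.01},{"offset": [14.5,19.3,-9],"spin": 0.01}]}}

```text
time_s: 9.25
eef_pos: [652.4, 86.9, 165.3]
ee_rot: [0.002, 0.727, 0.686, 0.002]
force: [1.2, -0.6, -2.3]
grip_width: 0.498
grip_force: 0.0
```

Call:
{"api": "send_rows", "payload": {"targets": [{"offset": [0,0,-4],"spin": 0},{"offset": [0,0,-6],"spin": 0},{"offset": [0,0,-6],"spin": 0},{"offset": [0,0,-6],"spin": 0},{"offset": [0,0,-6],"spin": 0}]}}

```text
time_s: 9.67
eef_pos: [651.6, 84.3, 107.2]
ee_rot: [0.001, 0.729, 0.685, 0.001]
force: [-0.0, -0.7, 0.5]
grip_width: 0.499
grip_force: 0.0
```

Call:
{"api": "send_rows", "payload": {"targets": [{"offset": [-0.3,-0.3,-3.5],"spin": 0},{"offset": [-0.3,-0.3,-6],"spin": 0},{"offset": [-0.3,-0.3,-6.6],"spin": 0},{"offset": [-0.3,-0.3,-6.6],"spin": 0},{"offset": [-0.3,-0.3,-6.6],"spin": 0},{"offset": [-0.3,-0.3,-6.6],"spin": 0}]}}

```text
time_s: 10.17
eef_pos: [648.9, 80.9, 41.6]
ee_rot: [0.001, 0.729, 0.685, 0.001]
force: [-0.4, -0.2, 0.0]
grip_width: 0.504
grip_force: 0.0
```

Well aligned. Now the last 11 mm, then close.

Call:
{"api": "send_rows", "payload": {"targets": [{"offset": [0,0,-0.6],"spin": 0},{"offset": [0,0,-1.1],"spin": 0},{"offset": [0,0,-1.1],"spin": 0},{"offset": [0,0,-1.1],"spin": 0}]}}

```text
time_s: 10.5
eef_pos: [647.4, 80.8, 27.7]
ee_rot: [-0.0, 0.729, 0.685, -0.0]
force: [-0.2, -0.1, -0.0]
grip_width: 0.502
grip_force: 0.0
```

Call:
{"api": "send_rows", "payload": {"targets": [{"offset": [0,0,0],"spin": 0},{"offset": [0,0,0],"spin": 0},{"offset": [0,0,0],"spin": 0},{"offset": [0,0,0],"spin": 0},{"offset": [0,0,0],"spin": 0},{"offset": [0,0,0],"spin": 0}], "grip": 0, "squeeze": 60}}

```text
time_s: 11.0
eef_pos: [647.8, 80.8, 28.3]
ee_rot: [0.0, 0.729, 0.685, 0.0]
force: [-0.4, 0.0, 3.1]
grip_width: 0.224
grip_force: 59.2
```

Call:
{"api": "send_rows", "payload": {"targets": [{"offset": [0,0,2],"spin": 0},{"offset": [0,0,5],"spin": 0},{"offset": [0,0,8],"spin": 0},{"offset": [-2,-3,8],"spin": 0},{"offset": [-3,-6,8],"spin": -0.1},{"offset": [-4,-9,8],"spin": -0.2},{"offset": [-5,-12,8],"spin": -0.3},{"offset": [-6,-15,8],"spin": -0.4}]}}

```text
time_s: 11.67
eef_pos: [586.5, -70.3, 107.5]
ee_rot: [-0.0, 0.851, 0.524, -0.0]
force: [0.7, -0.6, -2.3]
grip_width: 0.22
grip_force: 59.4
```

Call:
{"api": "send_rows", "payload": {"targets": [{"offset": [-1,-3,0],"spin": -0.1},{"offset": [-2,-6,0],"spin": -0.2},{"offset": [-3,-9,0],"spin": -0.3},{"offset": [-4,-12,0],"spin": -0.4},{"offset": [-4.5,-15,0],"spin": -0.5},{"offset": [-5,-18,0],"spin": -0.6},{"offset": [-5.2,-21,0],"spin": -0.7},{"offset": [-5.3,-24,0],"spin": -0.8}]}}

```text
time_s: 12.33
eef_pos: [533.8, -310.5, 107.5]
ee_rot: [-0.0, 0.989, 0.151, -0.0]
force: [1.7, -0.5, -1.6]
grip_width: 0.222
grip_force: 59.4
```

Call:
{"api": "send_rows", "payload": {"targets": [{"offset": [0,-2,0],"spin": -0.1},{"offset": [0,-2.8,0],"spin": -0.145},{"offset": [0,-2.8,0],"spin": -0.145},{"offset": [0,-2.8,0],"spin": -0.145},{"offset": [0,-2.8,0],"spin": -0.145},{"offset": [0,-2.8,0],"spin": -0.145}]}}

```text
time_s: 12.83
eef_pos: [534.7, -336.1, 107.9]
ee_rot: [-0.0, 0.997, 0.083, -0.0]
force: [-0.2, -0.1, -1.3]
grip_width: 0.22
grip_force: 59.4
```

```bash
cat > st.py <<'E'
from h import *
s=ctrl.sense();print('t',s['time_s'],s['eef_pos'].round(1),'yaw',(2*np.arctan2(s['ee_rot'][2],s['ee_rot'][1])).round(4),'F',s['force'].round(1),'w',round(s['grip_width'],3),round(s['grip_force'],1))
E
python3 st.py
python3 - <<'E'
from fit import *
s=ctrl.sense(); x,y,z=s['eef_pos']
for n in('top','scene'):
    im,d=cap(n); cv2.imwrite('pics/h_%s.png'%n,im[:,:,::-1])
    for z0 in(z-20,):
        print(n,z0,*fitgauge({n:im},'bar',(x,y,.164),(n,),z0=z0))
E
```

```text
t 12.8333 [ 534.7 -336.1  107.9] yaw 0.166 F [-0.2 -0.1 -1.3] w 0.22 59.4
top 87.90294581421004 [ 5.27026501e+02 -3.35443627e+02  3.00481969e-01] 2.418975272552231
scene 87.90294581421004 [ 469.37253341 -324.80492745    0.88622222] 1.0
```

Run:
```python
import cv2
p=cv2.imread('pics/h_scene.png')
cv2.imwrite('pics/h2.png',cv2.resize(p[150:320,90:310],None,fx=3,fy=3,interpolation=2))
```

```text
(no output)
```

View pics/h2.png

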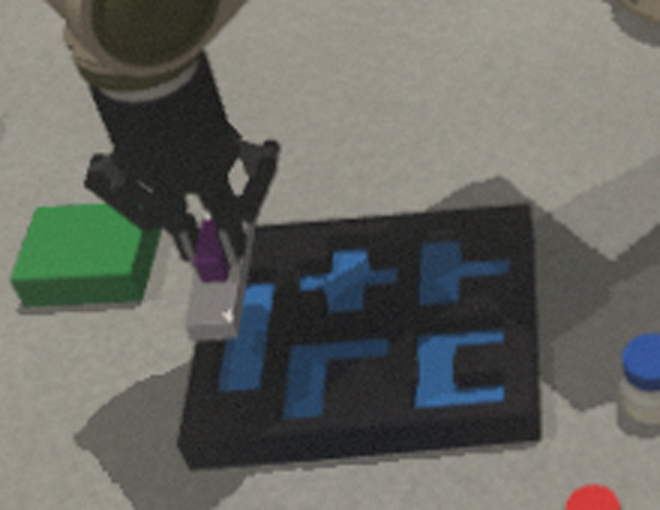

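The picture shows the bar held level over its cutout, with its front lower edge at scene px (153–169, 262.7). I'll compare that with the prediction.

Run:
```python
from fit import *
for z0 in (84,88):
  for dx in(0,):
    print(z0,proj('scene',np.r_[W((534.7+dx,-336.1,.166),[(60,-17),(60,17)],z0),W((534.7+dx,-336.1,.166),[(60,-17),(60,17)],z0+18)]).round(1).tolist())
```

```text
84 [[153.6, 264.5], [169.6, 263.1], [151.3, 259.0], [167.5, 257.6]]
88 [[153.1, 263.3], [169.1, 261.9], [150.7, 257.8], [167.0, 256.4]]
```

Call:
{"api": "send_rows", "payload": {"targets": [{"offset": [0,-0.1,-2],"spin": 0},{"offset": [0,-0.1,-4],"spin": 0},{"offset": [0,-0.1,-5.4],"spin": 0},{"offset": [0,-0.1,-5.4],"spin": 0},{"offset": [0,-0.1,-5.4],"spin": 0},{"offset": [0,-0.1,-5.4],"spin": 0}]}}

```text
time_s: 13.43
eef_pos: [535.1, -338.4, 55.2]
ee_rot: [0.001, 0.997, 0.082, 0.001]
force: [-0.8, -0.9, -2.1]
grip_width: 0.22
grip_force: 59.4
```

Call:
{"api": "send_rows", "payload": {"targets": [{"offset": [0,0,-0.2],"spin": 0},{"offset": [0,0,-0.4],"spin": 0},{"offset": [0,0,-0.6],"spin": 0},{"offset": [0,0,-0.8],"spin": 0},{"offset": [0,0,-0.8],"spin": 0}]}}

```text
time_s: 13.85
eef_pos: [534.4, -338.0, 45.5]
ee_rot: [-0.0, 0.997, 0.082, -0.0]
force: [-1.0, -0.2, -2.6]
grip_width: 0.224
grip_force: 59.6
```

Call:
{"api": "send_rows", "payload": {"targets": [{"offset": [0,0,-0.3],"spin": 0},{"offset": [0,0,-0.6],"spin": 0},{"offset": [0,0,-0.9],"spin": 0},{"offset": [0,0,-1.2],"spin": 0},{"offset": [0,0,-1.4],"spin": 0},{"offset": [0,0,-1.4],"spin": 0},{"offset": [0,0,-1.4],"spin": 0}]}}

```text
time_s: 14.43
eef_pos: [534.6, -337.5, 32.3]
ee_rot: [-0.001, 0.997, 0.082, -0.0]
force: [-2.2, 4.6, 5.4]
grip_width: 0.221
grip_force: 60.2
```

Call:
{"api": "send_rows", "payload": {"targets": [{"offset": [0,0,-0.1],"spin": 0},{"offset": [0,0,-0.2],"spin": 0},{"offset": [0,0,-0.2],"spin": 0}]}}

```text
time_s: 14.68
eef_pos: [534.6, -337.6, 32.3]
ee_rot: [-0.0, 0.997, 0.082, -0.0]
force: [-9.1, 9.1, 20.3]
grip_width: 0.219
grip_force: 62.4
```

The bar is bottomed out: z stays at 32.3 while the force rises. Release, lift and look from clear.

Call:
{"api": "send_rows", "payload": {"targets": [{"offset": [0,0,0.2],"spin": 0},{"offset": [0,0,0.2],"spin": 0},{"offset": [0,0,0.2],"spin": 0},{"offset": [0,0,0.2],"spin": 0},{"offset": [0,0,4],"spin": 0},{"offset": [0,0,8],"spin": 0},{"offset": [0,0,12],"spin": 0},{"offset": [0,0,15],"spin": 0}], "grip": 0.5}}

```text
time_s: 15.35
eef_pos: [534.9, -338.5, 183.3]
ee_rot: [0.001, 0.997, 0.082, 0.001]
force: [-0.2, -0.5, 0.0]
grip_width: 0.497
grip_force: 0.0
```

Call:
{"api": "send_rows", "payload": {"targets": [{"offset": [-2,3.5,2],"spin": 0.1},{"offset": [-4,7,4],"spin": 0.2},{"offset": [-4,11,6],"spin": 0.3},{"offset": [-4,15,8],"spin": 0.4},{"offset": [-4,19,8],"spin": 0.5},{"offset": [-4,23,8],"spin": 0.6},{"offset": [-4,27,8],"spin": 0.7},{"offset": [-4,31,8],"spin": 0.8}]}}

```text
time_s: 16.02
eef_pos: [494.2, -30.8, 260.1]
ee_rot: [0.0, 0.885, 0.465, 0.0]
force: [1.5, -0.2, -0.2]
grip_width: 0.498
grip_force: 0.0
```

```bash
python3 st.py
cat > chk.py <<'E'
from fit import *
import sys
CUT=dict(bar=(534.8,-337.1),ell=(576.1,-279.8),tee=(461.4,-199.5),cee=(560.5,-184.1),cross=(473.6,-271.5))
for n in('top','scene'):
    im,d=cap(n);P=cloud(n,d)
    for k in sys.argv[1:]:
        o=[]
        for q in((0,0,54),(35 if k!='bar' else 45,0,30),(-30 if k!='bar' else -45,0,30)):
            u,v=proj(n,W((*CUT[k],.164),[q[:2]],q[2]))[0].round().astype(int); o.append(float(np.nanmedian(P[v-1:v+2,u-1:u+2,2]).round(1)))
        x,f=fitgauge({n:im},k,(*CUT[k],.164),(n,),z0=12); print(n,k,'z grip,+x,-x',o,'fit',x.round(2),round(f,2))
E
python3 chk.py bar
```

```text
t 16.0167 [494.2 -30.8 260.1] yaw 0.9683 F [ 1.5 -0.2 -0.2] w 0.498 0.0
top bar z grip,+x,-x [56.2, 30.8, 30.5] fit [ 5.3514e+02 -3.3738e+02  1.7000e-01] 0.41
scene bar z grip,+x,-x [54.3, 29.1, 31.0] fit [ 5.3515e+02 -3.3670e+02  1.8000e-01] 0.55
```

The bar is home: plate at z≈30.5 and grip top at about 55. Next I'll re-grasp the lever and swing it shut.

Call:
{"api": "send_rows", "payload": {"targets": [{"offset": [16.2,26.2,0],"spin": 0.54},{"offset": [16.2,26.2,0],"spin": 0.54},{"offset": [16.2,26.2,0],"spin": 0.54},{"offset": [16.2,26.2,0],"spin": 0.54},{"offset": [16.2,26.2,0],"spin": 0.54},{"offset": [16.2,26.2,0],"spin": 0.54},{"offset": [16.2,26.2,0],"spin": 0.54},{"offset": [16.2,26.2,0],"spin": 0.54}]}}

```text
time_s: 16.78
eef_pos: [657.7, 232.8, 258.1]
ee_rot: [-0.001, 0.73, 0.684, -0.0]
force: [-0.4, 0.2, -0.0]
grip_width: 0.503
grip_force: 0.0
```

Call:
{"api": "send_rows", "payload": {"targets": [{"offset": [0,0,0],"spin": 0},{"offset": [0,0,0],"spin": 0},{"offset": [0,0,0],"spin": 0}]}}

```text
time_s: 17.03
eef_pos: [656.6, 228.1, 259.8]
ee_rot: [0.0, 0.731, 0.683, -0.0]
force: [-0.9, -0.6, -0.4]
grip_width: 0.5
grip_force: 0.0
```

```bash
python3 st.py
```

```text
t 17.0333 [656.6 228.1 259.8] yaw 1.5024 F [-0.9 -0.6 -0.4] w 0.5 0.0
```

Call:
{"api": "send_rows", "payload": {"targets": [{"offset": [0,0.2,-3],"spin": 0},{"offset": [0,0.2,-6],"spin": 0},{"offset": [0,0.2,-8.8],"spin": 0},{"offset": [0,0.2,-8.8],"spin": 0},{"offset": [0,0.2,-8.8],"spin": 0}]}}

```text
time_s: 17.45
eef_pos: [656.3, 230.1, 172.3]
ee_rot: [-0.0, 0.731, 0.682, -0.001]
force: [0.5, 0.6, 1.3]
grip_width: 0.5
grip_force: 0.0
```

Call:
{"api": "send_rows", "payload": {"targets": [{"offset": [0,0,0],"spin": 0},{"offset": [0,0,0],"spin": 0},{"offset": [0,0,0],"spin": 0},{"offset": [0,0,0],"spin": 0},{"offset": [0,0,0],"spin": 0}], "grip": 0, "squeeze": 25}}

```text
time_s: 17.87
eef_pos: [656.9, 231.8, 174.6]
ee_rot: [0.001, 0.73, 0.683, 0.001]
force: [-2.1, 2.1, 6.7]
grip_width: 0.179
grip_force: 25.2
```

```bash
python3 st.py
python3 - <<'E'
from h import *
s=ctrl.sense();x,y,z=s['eef_pos'];h=(y-176)/10;v=(z+19-62)/10
t=np.arctan2(v,-h);r=np.hypot(h,v);print(t,r)
def f(t): d=r*np.cos(t); return np.array([-.068*d,-.998*d,r*np.sin(t)])
dt=(t-.0)/17
for n in(8,8,1):
    b=f(t)
    for i in range(n): t-=dt; print(round(t,2),(f(t)-b).round(1).tolist())
E
```

```text
t 17.8667 [656.9 231.8 174.6] yaw 1.5041 F [-2.1  2.1  6.7] w 0.179 25.2
1.9721118130069226 14.291998767116358
1.86 [-0.1, -1.6, 0.6]
1.74 [-0.2, -3.2, 0.9]
1.62 [-0.3, -4.8, 1.1]
1.51 [-0.4, -6.5, 1.1]
1.39 [-0.6, -8.1, 0.9]
1.28 [-0.7, -9.7, 0.5]
1.16 [-0.8, -11.3, -0.1]
1.04 [-0.9, -12.7, -0.8]
0.93 [-0.1, -1.4, -0.9]
0.81 [-0.2, -2.6, -2.0]
0.7 [-0.3, -3.8, -3.2]
0.58 [-0.3, -4.8, -4.5]
0.46 [-0.4, -5.6, -6.0]
0.35 [-0.4, -6.2, -7.5]
0.23 [-0.5, -6.7, -9.1]
0.12 [-0.5, -7.0, -10.7]
0.0 [-0.0, -0.1, -1.7]
```

Call:
{"api": "send_rows", "payload": {"targets": [{"offset": [-0.1,-1.6,0.6],"spin": 0},{"offset": [-0.2,-3.2,0.9],"spin": 0},{"offset": [-0.3,-4.8,1.1],"spin": 0},{"offset": [-0.4,-6.5,1.1],"spin": 0},{"offset": [-0.6,-8.1,0.9],"spin": 0},{"offset": [-0.7,-9.7,0.5],"spin": 0},{"offset": [-0.8,-11.3,-0.1],"spin": 0},{"offset": [-0.9,-12.7,-0.8],"spin": 0}]}}

```text
time_s: 18.53
eef_pos: [647.6, 102.8, 163.8]
ee_rot: [0.0, 0.731, 0.683, 0.001]
force: [2.5, 5.8, -3.6]
grip_width: 0.179
grip_force: 24.6
```

Call:
{"api": "send_rows", "payload": {"targets": [{"offset": [-0.1,-1.4,-0.9],"spin": 0},{"offset": [-0.2,-2.6,-2.0],"spin": 0},{"offset": [-0.3,-3.8,-3.2],"spin": 0},{"offset": [-0.3,-4.8,-4.5],"spin": 0},{"offset": [-0.4,-5.6,-6.0],"spin": 0},{"offset": [-0.4,-6.2,-7.5],"spin": 0},{"offset": [-0.5,-6.7,-9.1],"spin": 0},{"offset": [-0.5,-7.0,-10.7],"spin": 0}]}}

```text
time_s: 19.2
eef_pos: [642.7, 33.1, 56.7]
ee_rot: [0.0, 0.731, 0.683, 0.001]
force: [2.0, 6.8, 2.6]
grip_width: 0.179
grip_force: 24.9
```

Call:
{"api": "send_rows", "payload": {"targets": [{"offset": [0,-0.1,-1.0],"spin": 0},{"offset": [0,-0.1,-1.7],"spin": 0},{"offset": [0,-0.1,-1.9],"spin": 0},{"offset": [0,-0.1,-1.9],"spin": 0},{"offset": [0,-0.1,-1.9],"spin": 0}]}}

```text
time_s: 19.62
eef_pos: [643.2, 31.9, 43.5]
ee_rot: [0.002, 0.73, 0.683, 0.0]
force: [-17.0, 2.1, 39.2]
grip_width: 0.175
grip_force: 31.6
```

The lever is at its shut stop (force rising at grasp height 62). Release and lift, backing off so I can see the bench.

Call:
{"api": "send_rows", "payload": {"targets": [{"offset": [0,0,0.2],"spin": 0},{"offset": [0,0,0.2],"spin": 0},{"offset": [0,0,0.2],"spin": 0},{"offset": [0,0,0.2],"spin": 0},{"offset": [0,0,4],"spin": 0},{"offset": [0,0,8],"spin": 0},{"offset": [0,0,12],"spin": 0},{"offset": [0,0,16],"spin": 0}], "grip": 0.5}}

```text
time_s: 20.28
eef_pos: [642.1, 33.0, 199.2]
ee_rot: [-0.0, 0.73, 0.683, -0.001]
force: [0.7, 0.0, 1.0]
grip_width: 0.497
grip_force: 0.0
```

Call:
{"api": "send_rows", "payload": {"targets": [{"offset": [-16,-10,2],"spin": -0.5},{"offset": [-16,-10,2],"spin": -0.5},{"offset": [-16,-10,2],"spin": -0.5},{"offset": [-16,-10,2],"spin": -0.5},{"offset": [-16,-10,2],"spin": -0.5},{"offset": [-16,-10,2],"spin": -0.5},{"offset": [-16,-10,2],"spin": -0.5}]}}

```text
time_s: 20.87
eef_pos: [482.3, -67.3, 218.1]
ee_rot: [0.0, 0.877, 0.48, 0.0]
force: [-0.2, -0.4, -0.4]
grip_width: 0.501
grip_force: 0.0
```

```bash
python3 st.py
cat > gz.py <<'E'
from dock import *
import sys
G=dict(ell=(578.5,358.1,.962),tee=(413.5,347.3,.175),cee=(421.8,184.3,.92),cross=(457.9,31.5,-.01))
ims={}
for n in('top','scene'):
    im,d=cap(n);ims[n]=im;P=cloud(n,d)
    if 'lever' in sys.argv:
        roi=roi_of(n,(650,60),90);u,v,w,h=roi;c=crop(im,roi);Q=P[v:v+h,u:u+w]
        m=(c[...,0]>120)&(c[...,1]<90)&(c[...,2]<90)&(Q[...,2]>45);print(n,'lever grip',m.sum(),np.nanmedian(Q[m],0).round(1))
for k in sys.argv[1:]:
    if k in G:
        for n in ims:
            x,f=fitgauge(ims,k,G[k],(n,),g=16); print(k,n,x.round(2),round(f,2))
E
python3 gz.py lever ell tee cee; python3 chk.py bar
```

```text
t 20.8667 [482.3 -67.3 218.1] yaw 1.0023 F [-0.2 -0.4 -0.4] w 0.501 0.0
top lever grip 97 [644.7  41.9  68. ]
scene lever grip 131 [646.8  43.1  67.2]
ell top [578.81 358.45   0.96] 0.3
ell scene [577.78 358.     0.95] 0.19
tee top [3.9831e+02 3.2255e+02 2.2000e-01] 0.76
tee scene [3.9481e+02 3.2653e+02 1.2000e-01] 1.02
cee top [423.13 184.83   0.94] 0.42
cee scene [421.89 185.43   0.93] 0.23
top bar z grip,+x,-x [53.5, 31.0, 30.3] fit [ 5.3512e+02 -3.3775e+02  1.7000e-01] 0.42
scene bar z grip,+x,-x [54.3, 29.8, 30.7] fit [ 5.3515e+02 -3.3669e+02  1.8000e-01] 0.53
```

The lever is shut (grip top z≈67.5). The tee has been knocked to about (397, 324), so I'll refit it later. Cee next, at (422.3, 185) with yaw 0.93.

Call:
{"api": "send_rows", "payload": {"targets": [{"offset": [-6,25.2,0],"spin": -0.07},{"offset": [-6,25.2,0],"spin": -0.07},{"offset": [-6,25.2,0],"spin": -0.07},{"offset": [-6,25.2,0],"spin": -0.07},{"offset": [-6,25.2,0],"spin": -0.07},{"offset": [-6,25.2,-2],"spin": -0.07},{"offset": [-6,25.2,-6],"spin": -0.07},{"offset": [-6,25.2,-10],"spin": -0.07}]}}

```text
time_s: 21.73
eef_pos: [422.6, 188.7, 120.4]
ee_rot: [0.0, 0.892, 0.452, 0.002]
force: [0.6, -0.5, -0.9]
grip_width: 0.503
grip_force: 0.0
```

Call:
{"api": "send_rows", "payload": {"targets": [{"offset": [0,0,-3],"spin": 0},{"offset": [0,0,-5],"spin": 0},{"offset": [0,0,-6],"spin": 0},{"offset": [0,0,-6],"spin": 0},{"offset": [0,0,-6],"spin": 0},{"offset": [0,0,-6],"spin": 0}]}}

```text
time_s: 22.23
eef_pos: [423.2, 185.7, 61.4]
ee_rot: [0.0, 0.893, 0.45, 0.001]
force: [-0.2, -0.1, -0.3]
grip_width: 0.499
grip_force: 0.0
```

```bash
python3 st.py
```

```text
t 22.2333 [423.2 185.7  61.4] yaw 0.9344 F [-0.2 -0.1 -0.3] w 0.499 0.0
```

Call:
{"api": "send_rows", "payload": {"targets": [{"offset": [-0.1,-0.1,-2],"spin": 0},{"offset": [-0.1,-0.1,-3.5],"spin": 0},{"offset": [-0.1,-0.1,-4.0],"spin": 0},{"offset": [-0.1,-0.1,-4.0],"spin": 0},{"offset": [-0.1,-0.1,-4.0],"spin": 0}]}}

```text
time_s: 22.65
eef_pos: [422.1, 184.5, 21.6]
ee_rot: [0.0, 0.893, 0.45, 0.001]
force: [-0.6, -0.4, -0.7]
grip_width: 0.501
grip_force: 0.0
```

Call:
{"api": "send_rows", "payload": {"targets": [{"offset": [0,0,0],"spin": 0},{"offset": [0,0,0],"spin": 0},{"offset": [0,0,0],"spin": 0},{"offset": [0,0,0],"spin": 0},{"offset": [0,0,0],"spin": 0},{"offset": [0,0,0],"spin": 0}], "grip": 0, "squeeze": 60}}

```text
time_s: 23.15
eef_pos: [422.1, 184.5, 21.8]
ee_rot: [0.0, 0.893, 0.45, 0.001]
force: [-2.2, 0.2, 6.3]
grip_width: 0.212
grip_force: 59.2
```

```bash
python3 st.py
```

```text
t 23.15 [422.1 184.5  21.8] yaw 0.9338 F [-2.2  0.2  6.3] w 0.212 59.2
```

Call:
{"api": "send_rows", "payload": {"targets": [{"offset": [0,0,2],"spin": 0},{"offset": [0,0,5],"spin": 0},{"offset": [0,0,8],"spin": 0},{"offset": [1.3,-3.5,8],"spin": -0.1},{"offset": [2.6,-7,8],"spin": -0.2},{"offset": [3.9,-10.5,8],"spin": -0.3},{"offset": [5.2,-14,8],"spin": -0.4},{"offset": [6.5,-17.5,8],"spin": -0.5}]}}

```text
time_s: 23.82
eef_pos: [486.8, 7.6, 101.3]
ee_rot: [0.0, 0.977, 0.213, 0.0]
force: [0.5, 0.2, -2.0]
grip_width: 0.224
grip_force: 59.1
```

Call:
{"api": "send_rows", "payload": {"targets": [{"offset": [1.3,-3.5,0],"spin": -0.1},{"offset": [2.6,-7,0],"spin": -0.2},{"offset": [3.9,-10.5,0],"spin": -0.27},{"offset": [5.2,-14,0],"spin": -0.27},{"offset": [6.5,-17.5,0],"spin": -0.27},{"offset": [7.3,-19.2,0],"spin": -0.27},{"offset": [7.3,-19.2,0],"spin": -0.27},{"offset": [7.3,-19.2,0],"spin": -0.27}]}}

```text
time_s: 24.48
eef_pos: [559.4, -183.3, 100.6]
ee_rot: [-0.0, 0.997, 0.081, -0.0]
force: [0.6, 0.7, -1.8]
grip_width: 0.218
grip_force: 59.2
```

```bash
python3 st.py
```

```text
t 24.4833 [ 559.4 -183.3  100.6] yaw 0.1624 F [ 0.6  0.7 -1.8] w 0.218 59.2
```

Call:
{"api": "send_rows", "payload": {"targets": [{"offset": [0.1,0,-2],"spin": 0},{"offset": [0.1,0,-4],"spin": 0},{"offset": [0.1,0,-4.7],"spin": 0},{"offset": [0.1,0,-4.7],"spin": 0},{"offset": [0.1,0,-4.7],"spin": 0},{"offset": [0.1,0,-4.7],"spin": 0}]}}

```text
time_s: 24.98
eef_pos: [560.9, -182.4, 54.7]
ee_rot: [0.0, 0.997, 0.082, 0.0]
force: [0.2, -1.2, -1.4]
grip_width: 0.219
grip_force: 59.3
```

```bash
python3 st.py
```

```text
t 24.9833 [ 560.9 -182.4   54.7] yaw 0.1644 F [ 0.2 -1.2 -1.4] w 0.219 59.3
```

Shift y by −1.5 mm and lower into the cutout.

Call:
{"api": "send_rows", "payload": {"targets": [{"offset": [-0.05,-0.15,0],"spin": 0},{"offset": [-0.05,-0.15,-0.2],"spin": 0},{"offset": [-0.05,-0.15,-0.4],"spin": 0},{"offset": [-0.05,-0.15,-0.6],"spin": 0},{"offset": [-0.05,-0.15,-0.8],"spin": 0},{"offset": [-0.05,-0.15,-0.8],"spin": 0}]}}

```text
time_s: 25.48
eef_pos: [559.9, -184.0, 45.3]
ee_rot: [-0.0, 0.997, 0.082, -0.0]
force: [-0.4, 1.0, -2.4]
grip_width: 0.214
grip_force: 59.2
```

Call:
{"api": "send_rows", "payload": {"targets": [{"offset": [0.03,0,-0.3],"spin": 0},{"offset": [0.03,0,-0.6],"spin": 0},{"offset": [0.03,0,-0.9],"spin": 0},{"offset": [0.03,0,-1.2],"spin": 0},{"offset": [0.03,0,-1.3],"spin": 0},{"offset": [0.03,0,-1.3],"spin": 0},{"offset": [0.03,0,-1.3],"spin": 0}]}}

```text
time_s: 26.07
eef_pos: [560.6, -184.1, 33.8]
ee_rot: [0.0, 0.997, 0.082, 0.0]
force: [-5.3, 4.1, 13.1]
grip_width: 0.218
grip_force: 61.3
```

Call:
{"api": "send_rows", "payload": {"targets": [{"offset": [0,0,-0.1],"spin": 0},{"offset": [0,0,-0.15],"spin": 0},{"offset": [0,0,-0.15],"spin": 0}]}}

```text
time_s: 26.32
eef_pos: [560.6, -184.1, 33.8]
ee_rot: [0.0, 0.997, 0.082, 0.0]
force: [-9.7, 6.3, 26.9]
grip_width: 0.223
grip_force: 63.1
```

Call:
{"api": "send_rows", "payload": {"targets": [{"offset": [0,0,0.2],"spin": 0},{"offset": [0,0,0.2],"spin": 0},{"offset": [0,0,0.2],"spin": 0},{"offset": [0,0,0.2],"spin": 0},{"offset": [0,0,4],"spin": 0},{"offset": [0,0,8],"spin": 0},{"offset": [0,0,12],"spin": 0},{"offset": [0,0,15],"spin": 0}], "grip": 0.45}}

```text
time_s: 26.98
eef_pos: [560.7, -184.5, 184.3]
ee_rot: [0.001, 0.997, 0.082, 0.001]
force: [0.4, -1.1, 0.5]
grip_width: 0.449
grip_force: 0.0
```

Call:
{"api": "send_rows", "payload": {"targets": [{"offset": [-3,3.5,1],"spin": 0.1},{"offset": [-6,7,2],"spin": 0.2},{"offset": [-7,11,2],"spin": 0.3},{"offset": [-8,15,2],"spin": 0.4},{"offset": [-8,19,2],"spin": 0.5},{"offset": [-8,23,2],"spin": 0.6},{"offset": [-8,27,2],"spin": 0.7},{"offset": [-8,30,2],"spin": 0.8}]}}

```text
time_s: 27.65
eef_pos: [479.8, 118.3, 201.2]
ee_rot: [-0.0, 0.885, 0.466, 0.0]
force: [0.2, -0.4, 0.5]
grip_width: 0.453
grip_force: 0.0
```

```bash
python3 st.py; python3 chk.py cee; sed -i 's/tee=(413.5,347.3,.175)/tee=(397,324,.18)/' gz.py; python3 gz.py ell tee
```

```text
t 27.65 [479.8 118.3 201.2] yaw 0.9694 F [ 0.2 -0.4  0.5] w 0.453 0.0
top cee z grip,+x,-x [57.8, 29.8, 30.1] fit [ 5.6156e+02 -1.8628e+02  1.6000e-01] 0.25
scene cee z grip,+x,-x [53.4, 30.2, 54.3] fit [ 5.6082e+02 -1.8456e+02  1.7000e-01] 0.25
ell top [578.76 357.84   0.96] 0.27
ell scene [578.03 358.5    0.96] 0.18
tee top [3.9857e+02 3.1819e+02 1.8000e-01] 0.79
tee scene [3.9395e+02 3.1523e+02 7.0000e-02] 1.33
```

Cee is home. Ell next, at (578.4, 358.2) with yaw 0.96.

Call:
{"api": "send_rows", "payload": {"targets": [{"offset": [9.9,24,0],"spin": -0.01},{"offset": [9.9,24,0],"spin": -0.01},{"offset": [9.9,24,0],"spin": -0.01},{"offset": [9.9,24,0],"spin": -0.01},{"offset": [9.9,24,0],"spin": -0.01},{"offset": [9.9,24,-2],"spin": -0.01},{"offset": [9.9,24,-6],"spin": -0.01},{"offset": [9.9,24,-10],"spin": -0.01}]}}

```text
time_s: 28.52
eef_pos: [581.2, 356.8, 103.5]
ee_rot: [0.0, 0.889, 0.459, 0.002]
force: [1.0, 0.2, -1.8]
grip_width: 0.451
grip_force: 0.0
```

Call:
{"api": "send_rows", "payload": {"targets": [{"offset": [0,0,-2],"spin": 0},{"offset": [0,0,-4],"spin": 0},{"offset": [0,0,-4],"spin": 0},{"offset": [0,0,-4],"spin": 0},{"offset": [0,0,-4],"spin": 0}]}}

```text
time_s: 28.93
eef_pos: [580.6, 355.1, 66.0]
ee_rot: [0.0, 0.889, 0.458, 0.001]
force: [-0.4, 0.5, -0.1]
grip_width: 0.454
grip_force: 0.0
```

```bash
python3 st.py
```

```text
t 28.9333 [580.6 355.1  66. ] yaw 0.9521 F [-0.4  0.5 -0.1] w 0.454 0.0
```

Call:
{"api": "send_rows", "payload": {"targets": [{"offset": [-0.2,0.3,-1],"spin": 0.01},{"offset": [-0.2,0.3,-3],"spin": 0.01},{"offset": [-0.2,0.3,-4.4],"spin": 0.01},{"offset": [-0.2,0.3,-4.4],"spin": 0.01},{"offset": [-0.2,0.3,-4.4],"spin": 0.01},{"offset": [-0.2,0.3,-4.4],"spin": 0.01}]}}

```text
time_s: 29.43
eef_pos: [577.9, 358.9, 21.4]
ee_rot: [0.0, 0.886, 0.463, 0.001]
force: [0.3, 0.1, -0.3]
grip_width: 0.446
grip_force: 0.0
```

Call:
{"api": "send_rows", "payload": {"targets": [{"offset": [0,0,0],"spin": 0},{"offset": [0,0,0],"spin": 0},{"offset": [0,0,0],"spin": 0},{"offset": [0,0,0],"spin": 0},{"offset": [0,0,0],"spin": 0},{"offset": [0,0,0],"spin": 0}], "grip": 0, "squeeze": 60}}

```text
time_s: 29.93
eef_pos: [578.1, 358.9, 21.7]
ee_rot: [0.0, 0.886, 0.463, 0.001]
force: [-0.3, -1.2, 5.5]
grip_width: 0.217
grip_force: 60.9
```

```bash
python3 st.py
```

```text
t 29.9333 [578.1 358.9  21.7] yaw 0.9637 F [-0.3 -1.2  5.5] w 0.217 60.9
```

Call:
{"api": "send_rows", "payload": {"targets": [{"offset": [0,0,2],"spin": 0},{"offset": [0,0,5],"spin": 0},{"offset": [0,0,8.5],"spin": 0},{"offset": [-1.5,-3.5,9],"spin": -0.1},{"offset": [-3,-7,9],"spin": -0.2},{"offset": [-4.5,-10.5,9],"spin": -0.3},{"offset": [-6,-14,9],"spin": -0.4},{"offset": [-7,-18,9],"spin": -0.5}]}}

```text
time_s: 30.6
eef_pos: [505.4, 177.9, 110.2]
ee_rot: [-0.0, 0.974, 0.228, -0.0]
force: [0.4, -1.4, -2.3]
grip_width: 0.218
grip_force: 59.9
```

Call:
{"api": "send_rows", "payload": {"targets": [{"offset": [0,-4,0],"spin": -0.1},{"offset": [0,-8,0],"spin": -0.2},{"offset": [0,-12,0],"spin": -0.3},{"offset": [0,-16,0],"spin": -0.3},{"offset": [0,-20,0],"spin": -0.3},{"offset": [0,-24,0],"spin": -0.3},{"offset": [1,-28,0],"spin": -0.3},{"offset": [2,-32,0],"spin": -0.3}]}}

```text
time_s: 31.27
eef_pos: [526.9, -143.2, 110.4]
ee_rot: [-0.0, 0.997, 0.082, -0.0]
force: [0.6, 0.5, -2.1]
grip_width: 0.217
grip_force: 60.0
```

Call:
{"api": "send_rows", "payload": {"targets": [{"offset": [1.2,-3.5,0],"spin": 0},{"offset": [2.5,-7,0],"spin": 0},{"offset": [3.7,-10.5,0],"spin": 0},{"offset": [4.8,-13.9,0],"spin": 0},{"offset": [4.8,-13.9,0],"spin": 0},{"offset": [4.8,-13.9,0],"spin": 0},{"offset": [4.8,-13.9,0],"spin": 0}]}}

```text
time_s: 31.85
eef_pos: [574.9, -279.7, 109.8]
ee_rot: [-0.001, 0.997, 0.082, -0.0]
force: [0.3, 0.3, -1.5]
grip_width: 0.219
grip_force: 60.1
```

```bash
python3 st.py
```

```text
t 31.85 [ 574.9 -279.7  109.8] yaw 0.1638 F [ 0.3  0.3 -1.5] w 0.219 60.1
```

Call:
{"api": "send_rows", "payload": {"targets": [{"offset": [0.1,0,-2],"spin": 0},{"offset": [0.1,0,-4],"spin": 0},{"offset": [0.1,0,-5.5],"spin": 0},{"offset": [0.1,0,-5.5],"spin": 0},{"offset": [0.1,0,-5.5],"spin": 0},{"offset": [0.1,0,-5.5],"spin": 0},{"offset": [0.1,0,-5.5],"spin": 0}]}}

```text
time_s: 32.43
eef_pos: [576.9, -280.3, 56.9]
ee_rot: [0.001, 0.997, 0.082, 0.001]
force: [-0.7, -0.5, -2.3]
grip_width: 0.222
grip_force: 60.0
```

```bash
python3 st.py
```

```text
t 32.4333 [ 576.9 -280.3   56.9] yaw 0.1643 F [-0.7 -0.5 -2.3] w 0.222 60.0
```

Call:
{"api": "send_rows", "payload": {"targets": [{"offset": [-0.05,0.03,-0.2],"spin": 0},{"offset": [-0.05,0.03,-0.4],"spin": 0},{"offset": [-0.05,0.03,-0.6],"spin": 0},{"offset": [-0.05,0.03,-0.8],"spin": 0},{"offset": [-0.05,0.03,-1.0],"spin": 0},{"offset": [-0.05,0.03,-1.0],"spin": 0}]}}

```text
time_s: 32.93
eef_pos: [575.7, -279.7, 45.0]
ee_rot: [-0.0, 0.997, 0.082, -0.0]
force: [0.2, 1.0, -1.1]
grip_width: 0.22
grip_force: 60.1
```

Call:
{"api": "send_rows", "payload": {"targets": [{"offset": [0.03,0,-0.3],"spin": 0},{"offset": [0.03,0,-0.6],"spin": 0},{"offset": [0.03,0,-0.9],"spin": 0},{"offset": [0.03,0,-1.2],"spin": 0},{"offset": [0.03,0,-1.4],"spin": 0},{"offset": [0.03,0,-1.4],"spin": 0},{"offset": [0.03,0,-1.4],"spin": 0}]}}

```text
time_s: 33.52
eef_pos: [576.5, -279.9, 33.6]
ee_rot: [0.0, 0.997, 0.082, 0.0]
force: [-7.0, 7.3, 20.8]
grip_width: 0.217
grip_force: 63.3
```

Bottomed out (33.6, expected 33.7). Release, move over towards the tee and look.

Call:
{"api": "send_rows", "payload": {"targets": [{"offset": [0,0,0.2],"spin": 0},{"offset": [0,0,0.2],"spin": 0},{"offset": [0,0,0.2],"spin": 0},{"offset": [0,0,0.2],"spin": 0},{"offset": [0,0,4],"spin": 0},{"offset": [0,0,8],"spin": 0},{"offset": [0,0,12],"spin": 0},{"offset": [0,0,15],"spin": 0}], "grip": 0.45}}

```text
time_s: 34.18
eef_pos: [576.4, -280.4, 184.6]
ee_rot: [0.001, 0.997, 0.082, 0.001]
force: [0.0, 0.1, 0.3]
grip_width: 0.448
grip_force: 0.0
```

Call:
{"api": "send_rows", "payload": {"targets": [{"offset": [-5,30,2],"spin": 0},{"offset": [-5,30,2],"spin": 0},{"offset": [-5,30,2],"spin": 0},{"offset": [-5,30,2],"spin": 0},{"offset": [-5,30,2],"spin": 0},{"offset": [-5,30,2],"spin": 0},{"offset": [-5,30,2],"spin": 0},{"offset": [-5,30,2],"spin": 0}]}}

```text
time_s: 34.85
eef_pos: [525.1, 24.3, 201.7]
ee_rot: [-0.0, 0.997, 0.084, 0.0]
force: [-0.2, -0.8, -0.7]
grip_width: 0.449
grip_force: 0.0
```

Call:
{"api": "send_rows", "payload": {"targets": [{"offset": [3,15,0],"spin": 0},{"offset": [3,15,0],"spin": 0},{"offset": [3,15,0],"spin": 0},{"offset": [3,15,0],"spin": 0},{"offset": [3,15,0],"spin": 0}]}}

```text
time_s: 35.27
eef_pos: [556.4, 174.2, 200.7]
ee_rot: [-0.0, 0.996, 0.084, 0.0]
force: [0.4, -0.9, -0.0]
grip_width: 0.453
grip_force: 0.0
```

```bash
python3 st.py; python3 chk.py ell
python3 - <<'E'
from h import *
p,_=cap('top','t3');q,_=cap('scene')
a=cv2.resize(p[200:310,130:330],None,fx=3.9,fy=3.9,interpolation=2)[:,:780]
cv2.imwrite('pics/tee.png',a[:,:,::-1])
for n in('top','scene'): print(n,[(np.round(r['uv'],1),r['conf'],atz(n,r['uv'],0)[0].round()) for r in ctrl.place_of(n,'gauge_tee')])
E
```

```text
t 35.2667 [556.4 174.2 200.7] yaw 0.1683 F [ 0.4 -0.9 -0. ] w 0.453 0.0
top ell z grip,+x,-x [54.5, 30.2, 31.6] fit [ 5.7731e+02 -2.8252e+02  1.6000e-01] 0.26
scene ell z grip,+x,-x [54.3, 29.8, 54.0] fit [ 5.7716e+02 -2.8004e+02  1.9000e-01] 0.21
top [(array([204.1, 257.5]), 0.92, array([402., 311.,   0.])), (array([413.9, 206.3]), 0.47, array([ 530., -257.,    0.])), (array([442.5, 201.3]), 0.15, array([ 542., -334.,    0.]))]
scene [(array([447.4, 234.4]), 0.62, array([397., 317.,  -0.])), (array([356.4, 316.1]), 0.22, array([647.,  90.,   0.]))]
```

View pics/tee.png

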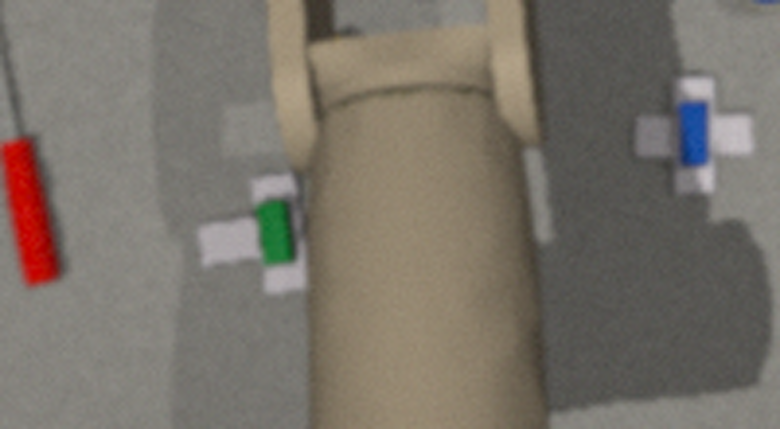

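Ell is home. The picture shows the tee at crop (265,232) in the arm's shadow, so I'll move the arm aside and fit it from the new start.

Call:
{"api": "send_rows", "payload": {"targets": [{"offset": [-4,-24,0],"spin": 0},{"offset": [-4,-24,0],"spin": 0},{"offset": [-4,-24,0],"spin": 0},{"offset": [-4,-24,0],"spin": 0},{"offset": [-4,-24,0],"spin": 0},{"offset": [-4,-24,0],"spin": 0},{"offset": [-4,-24,0],"spin": 0}]}}

```text
time_s: 36.15
eef_pos: [515.0, -76.1, 201.5]
ee_rot: [0.001, 0.997, 0.078, 0.0]
force: [0.2, -0.3, -0.6]
grip_width: 0.443
grip_force: 0.0
```

```bash
python3 st.py; sed -i 's/tee=(397,324,.18)/tee=(402,311,.16)/' gz.py; python3 gz.py tee
```

```text
t 36.15 [515.  -76.1 201.5] yaw 0.1569 F [ 0.2 -0.3 -0.6] w 0.443 0.0
tee top [3.9681e+02 3.1502e+02 1.2000e-01] 0.37
tee scene [3.9683e+02 3.1560e+02 1.3000e-01] 0.63
```

Run:
```python
from fit import *
for n in('top','scene'):
    im,_=cap(n); c0=(396.8,315.3,.125); roi=roi_of(n,c0,60); c=crop(im,roi)
    m=np.clip((c[...,1]-np.maximum(c[...,0],c[...,2])-18)/16+.5,0,1)
    o=fit(c0,[(lambda p:r_grip(n,p,roi),m)]); print(n,o.x.round(2),o.fun/m.sum(),m.sum())
```

```text
top [3.9754e+02 3.1593e+02 1.2000e-01] 0.2681672647170087 135.375
scene [ 3.9340e+02  3.1673e+02 -2.0000e-02] 0.3372177495791468 160.4375
```

Call:
{"api": "send_rows", "payload": {"targets": [{"offset": [-8,27,0],"spin": -0.03},{"offset": [-8,27,0],"spin": -0.03},{"offset": [-8,27,0],"spin": -0.03},{"offset": [-8,27,0],"spin": -0.03},{"offset": [-8,27,0],"spin": -0.03},{"offset": [-8,27,0],"spin": -0.03},{"offset": [-8,27,0],"spin": -0.03},{"offset": [-8,27,0],"spin": -0.03}]}}

```text
time_s: 37.02
eef_pos: [433.7, 205.3, 201.5]
ee_rot: [-0.001, 0.998, 0.07, -0.0]
force: [0.4, -0.2, 0.6]
grip_width: 0.447
grip_force: 0.0
```

Call:
{"api": "send_rows", "payload": {"targets": [{"offset": [-3.8,12.2,0],"spin": 0},{"offset": [-3.8,12.2,0],"spin": 0},{"offset": [-3.8,12.2,-3],"spin": 0},{"offset": [-3.8,12.2,-7],"spin": 0},{"offset": [-3.8,12.2,-11],"spin": 0},{"offset": [-3.8,12.2,-13.5],"spin": 0},{"offset": [-3.8,12.2,-13.5],"spin": 0},{"offset": [-3.8,12.2,-13.5],"spin": 0}]}}

```text
time_s: 37.68
eef_pos: [397.7, 322.3, 66.3]
ee_rot: [0.0, 0.998, 0.067, -0.001]
force: [-0.3, 0.2, 1.2]
grip_width: 0.449
grip_force: 0.0
```

```bash
python3 st.py
```

```text
t 37.6833 [397.7 322.3  66.3] yaw 0.1347 F [-0.3  0.2  1.2] w 0.449 0.0
```

Call:
{"api": "send_rows", "payload": {"targets": [{"offset": [-0.05,-0.65,0],"spin": -0.01},{"offset": [-0.05,-0.65,-0.8],"spin": -0.01},{"offset": [-0.05,-0.65,-0.8],"spin": -0.01},{"offset": [-0.05,-0.65,-0.8],"spin": -0.01},{"offset": [-0.05,-0.65,-0.8],"spin": -0.01}]}}

```text
time_s: 38.1
eef_pos: [398.0, 315.6, 59.0]
ee_rot: [-0.0, 0.998, 0.062, 0.001]
force: [-0.2, -0.9, -0.6]
grip_width: 0.452
grip_force: 0.0
```

```bash
python3 st.py
```

```text
t 38.1 [398.  315.6  59. ] yaw 0.1236 F [-0.2 -0.9 -0.6] w 0.452 0.0
```

Call:
{"api": "send_rows", "payload": {"targets": [{"offset": [-0.05,0,-1.5],"spin": 0},{"offset": [-0.05,0,-3],"spin": 0},{"offset": [-0.05,0,-3.7],"spin": 0},{"offset": [-0.05,0,-3.7],"spin": 0},{"offset": [-0.05,0,-3.7],"spin": 0}]}}

```text
time_s: 38.52
eef_pos: [397.3, 315.6, 21.7]
ee_rot: [-0.0, 0.998, 0.062, 0.0]
force: [-0.4, 0.0, 0.3]
grip_width: 0.453
grip_force: 0.0
```

Call:
{"api": "send_rows", "payload": {"targets": [{"offset": [0,0,0],"spin": 0},{"offset": [0,0,0],"spin": 0},{"offset": [0,0,0],"spin": 0},{"offset": [0,0,0],"spin": 0},{"offset": [0,0,0],"spin": 0},{"offset": [0,0,0],"spin": 0}], "grip": 0, "squeeze": 60}}

```text
time_s: 39.02
eef_pos: [397.7, 315.9, 22.4]
ee_rot: [-0.0, 0.998, 0.062, 0.001]
force: [-0.6, 0.5, 6.9]
grip_width: 0.219
grip_force: 59.6
```

```bash
python3 st.py
```

```text
t 39.0167 [397.7 315.9  22.4] yaw 0.1239 F [-0.6  0.5  6.9] w 0.219 59.6
```

Call:
{"api": "send_rows", "payload": {"targets": [{"offset": [0,0,2],"spin": 0},{"offset": [0,0,5],"spin": 0},{"offset": [0,0,8.5],"spin": 0},{"offset": [0.5,-3.5,8.5],"spin": 0},{"offset": [1,-7,8.5],"spin": 0.04},{"offset": [1.5,-11,8.5],"spin": 0.04},{"offset": [2,-15,8.5],"spin": 0.04},{"offset": [2.5,-19,8.5],"spin": 0.04}]}}

```text
time_s: 39.68
eef_pos: [421.8, 123.9, 106.5]
ee_rot: [0.0, 0.997, 0.082, 0.0]
force: [1.2, 0.0, -1.7]
grip_width: 0.217
grip_force: 59.2
```

Call:
{"api": "send_rows", "payload": {"targets": [{"offset": [0.5,-4,0],"spin": 0},{"offset": [1,-8,0],"spin": 0},{"offset": [1.5,-12,0],"spin": 0},{"offset": [2,-16,0],"spin": 0},{"offset": [2.5,-20,0],"spin": 0},{"offset": [3,-24,0],"spin": 0},{"offset": [3.5,-28,0],"spin": 0},{"offset": [3.9,-31,0],"spin": 0}]}}

```text
time_s: 40.35
eef_pos: [460.9, -187.5, 106.5]
ee_rot: [0.0, 0.997, 0.081, 0.0]
force: [1.0, -0.2, -1.4]
grip_width: 0.216
grip_force: 59.2
```

Call:
{"api": "send_rows", "payload": {"targets": [{"offset": [0,-1.5,0],"spin": 0},{"offset": [0,-1.5,0],"spin": 0},{"offset": [0,-1.5,0],"spin": 0},{"offset": [0,-1.5,0],"spin": 0},{"offset": [0,-1.5,0],"spin": 0}]}}

```text
time_s: 40.77
eef_pos: [461.1, -198.1, 106.4]
ee_rot: [-0.0, 0.997, 0.083, -0.0]
force: [-1.3, 0.1, -2.1]
grip_width: 0.222
grip_force: 59.2
```

```bash
python3 st.py
```

```text
t 40.7667 [ 461.1 -198.1  106.4] yaw 0.1653 F [-1.3  0.1 -2.1] w 0.222 59.2
```

Call:
{"api": "send_rows", "payload": {"targets": [{"offset": [0.1,0,-2],"spin": 0},{"offset": [0.1,0,-4],"spin": 0},{"offset": [0.1,0,-5.1],"spin": 0},{"offset": [0.1,0,-5.1],"spin": 0},{"offset": [0.1,0,-5.1],"spin": 0},{"offset": [0.1,0,-5.1],"spin": 0},{"offset": [0.1,0,-5.1],"spin": 0}]}}

```text
time_s: 41.35
eef_pos: [462.6, -199.5, 56.3]
ee_rot: [0.001, 0.997, 0.082, 0.001]
force: [-0.5, 0.1, -2.6]
grip_width: 0.222
grip_force: 59.2
```

```bash
python3 st.py
```

```text
t 41.35 [ 462.6 -199.5   56.3] yaw 0.1643 F [-0.5  0.1 -2.6] w 0.222 59.2
```

Call:
{"api": "send_rows", "payload": {"targets": [{"offset": [-0.05,0,-0.2],"spin": 0},{"offset": [-0.05,0,-0.4],"spin": 0},{"offset": [-0.05,0,-0.6],"spin": 0},{"offset": [-0.05,0,-0.8],"spin": 0},{"offset": [-0.05,0,-0.9],"spin": 0},{"offset": [-0.05,0,-0.9],"spin": 0}]}}

```text
time_s: 41.85
eef_pos: [461.7, -199.5, 46.2]
ee_rot: [-0.0, 0.997, 0.082, 0.0]
force: [0.7, 0.0, -1.6]
grip_width: 0.219
grip_force: 59.4
```

Call:
{"api": "send_rows", "payload": {"targets": [{"offset": [0,0,-0.3],"spin": 0},{"offset": [0,0,-0.6],"spin": 0},{"offset": [0,0,-0.9],"spin": 0},{"offset": [0,0,-1.2],"spin": 0},{"offset": [0,0,-1.4],"spin": 0},{"offset": [0,0,-1.4],"spin": 0},{"offset": [0,0,-1.4],"spin": 0}]}}

```text
time_s: 42.43
eef_pos: [461.9, -199.7, 34.3]
ee_rot: [0.0, 0.997, 0.082, 0.0]
force: [-7.8, 4.2, 28.5]
grip_width: 0.22
grip_force: 63.4
```

Call:
{"api": "send_rows", "payload": {"targets": [{"offset": [0,0,0.2],"spin": 0},{"offset": [0,0,0.2],"spin": 0},{"offset": [0,0,0.2],"spin": 0},{"offset": [0,0,0.2],"spin": 0},{"offset": [0,0,4],"spin": 0},{"offset": [0,0,8],"spin": 0},{"offset": [0,0,12],"spin": 0},{"offset": [0,0,15],"spin": 0}], "grip": 0.45}}

```text
time_s: 43.1
eef_pos: [461.9, -199.6, 185.1]
ee_rot: [0.001, 0.997, 0.082, 0.001]
force: [0.4, -0.8, -0.6]
grip_width: 0.451
grip_force: 0.0
```

Call:
{"api": "send_rows", "payload": {"targets": [{"offset": [0,30,2],"spin": 0},{"offset": [0,30,2],"spin": 0},{"offset": [0,30,2],"spin": 0},{"offset": [0,30,2],"spin": 0},{"offset": [0,30,2],"spin": 0},{"offset": [0,30,2],"spin": 0},{"offset": [0,30,2],"spin": 0},{"offset": [0,30,2],"spin": 0}]}}

```text
time_s: 43.77
eef_pos: [460.9, 105.2, 202.5]
ee_rot: [-0.001, 0.996, 0.084, 0.0]
force: [-0.2, 0.7, 0.5]
grip_width: 0.449
grip_force: 0.0
```

Call:
{"api": "send_rows", "payload": {"targets": [{"offset": [0,20,0],"spin": 0},{"offset": [0,20,0],"spin": 0},{"offset": [0,20,0],"spin": 0},{"offset": [0,20,0],"spin": 0},{"offset": [0,20,0],"spin": 0},{"offset": [0,20,0],"spin": 0}]}}

```text
time_s: 44.27
eef_pos: [460.8, 304.9, 201.5]
ee_rot: [-0.001, 0.996, 0.084, -0.0]
force: [0.7, 0.3, 0.0]
grip_width: 0.448
grip_force: 0.0
```

```bash
python3 st.py; python3 chk.py bar cee ell tee; python3 gz.py cross lever
python3 - <<'E'
from h import *
p,_=cap('top')
cv2.imwrite('pics/fm.png',cv2.resize(p[145:275,285:485],None,fx=3.9,fy=3.9,interpolation=2)[:,:,::-1])
E
```

```text
t 44.2667 [460.8 304.9 201.5] yaw 0.1683 F [0.7 0.3 0. ] w 0.448 0.0
top bar z grip,+x,-x [53.0, 33.6, 31.2] fit [ 5.3580e+02 -3.3756e+02  1.7000e-01] 0.38
top cee z grip,+x,-x [54.5, 31.2, 29.8] fit [ 5.6100e+02 -1.8631e+02  1.5000e-01] 0.24
top ell z grip,+x,-x [55.6, 30.4, 30.1] fit [ 5.7711e+02 -2.8273e+02  1.5000e-01] 0.25
top tee z grip,+x,-x [55.5, 31.3, 30.3] fit [ 4.6191e+02 -2.0020e+02  1.8000e-01] 0.35
scene bar z grip,+x,-x [54.5, 29.1, 30.9] fit [ 5.3570e+02 -3.3664e+02  1.8000e-01] 0.59
scene cee z grip,+x,-x [54.2, 29.7, 54.4] fit [ 5.6102e+02 -1.8454e+02  1.7000e-01] 0.24
scene ell z grip,+x,-x [53.6, 28.8, 53.4] fit [ 5.7706e+02 -2.8014e+02  1.9000e-01] 0.21
scene tee z grip,+x,-x [53.1, 30.7, 53.1] fit [ 4.6147e+02 -1.9918e+02  1.8000e-01] 0.55
top lever grip 95 [644.3  42.   67.5]
scene lever grip 128 [646.4  43.1  67.4]
cross top [ 4.5871e+02  3.1830e+01 -2.0000e-02] 0.28
cross scene [457.28  31.8   -0.  ] 0.41
```

View pics/fm.png

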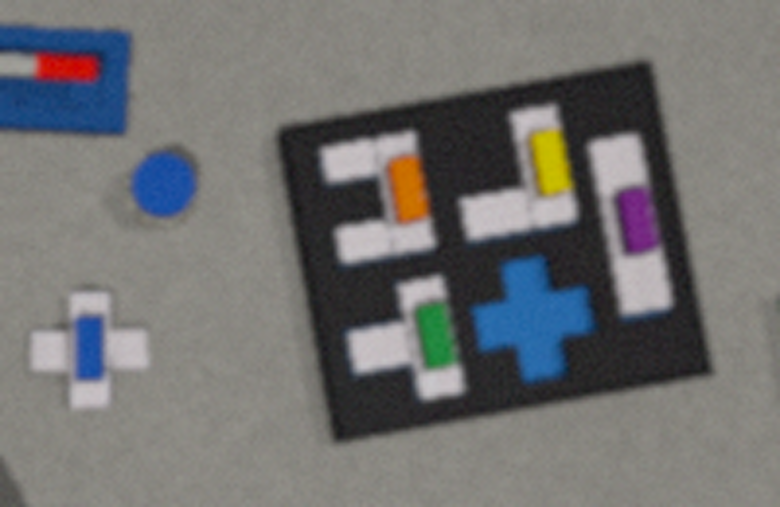

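The picture shows four gauges seated, the lever shut and only the cross cutout (crop 533,318) empty. Now the cross, at (458, 31.8) with yaw −0.01.

Call:
{"api": "send_rows", "payload": {"targets": [{"offset": [-0.3,-27.3,0],"spin": -0.18},{"offset": [-0.3,-27.3,0],"spin": -0.18},{"offset": [-0.3,-27.3,0],"spin": -0.18},{"offset": [-0.3,-27.3,0],"spin": -0.18},{"offset": [-0.3,-27.3,0],"spin": -0.18},{"offset": [-0.3,-27.3,0],"spin": -0.18},{"offset": [-0.3,-27.3,0],"spin": -0.18},{"offset": [-0.3,-27.3,-3],"spin": -0.18}]}}

```text
time_s: 45.18
eef_pos: [460.9, 22.2, 176.3]
ee_rot: [0.001, 1.0, -0.011, 0.005]
force: [1.5, -0.2, 0.6]
grip_width: 0.446
grip_force: 0.0
```

Call:
{"api": "send_rows", "payload": {"targets": [{"offset": [0,0,-4],"spin": 0},{"offset": [0,0,-8],"spin": 0},{"offset": [0,0,-11],"spin": 0},{"offset": [0,0,-11],"spin": 0},{"offset": [0,0,-11],"spin": 0},{"offset": [0,0,-11],"spin": 0}]}}

```text
time_s: 45.68
eef_pos: [459.7, 26.9, 64.2]
ee_rot: [0.0, 1.0, -0.009, 0.001]
force: [-0.5, 0.1, 1.0]
grip_width: 0.453
grip_force: 0.0
```

```bash
python3 st.py
```

```text
t 45.6833 [459.7  26.9  64.2] yaw -0.017 F [-0.5  0.1  1. ] w 0.453 0.0
```

Call:
{"api": "send_rows", "payload": {"targets": [{"offset": [-0.1,0.5,0],"spin": 0},{"offset": [-0.1,0.5,-0.5],"spin": 0},{"offset": [-0.1,0.5,-0.5],"spin": 0},{"offset": [-0.1,0.5,-2.5],"spin": 0},{"offset": [-0.1,0.5,-4.2],"spin": 0},{"offset": [-0.1,0.5,-4.2],"spin": 0},{"offset": [-0.1,0.5,-4.2],"spin": 0}]}}

```text
time_s: 46.27
eef_pos: [457.5, 32.6, 20.5]
ee_rot: [-0.0, 1.0, -0.008, -0.0]
force: [-0.0, -0.6, 0.9]
grip_width: 0.452
grip_force: 0.0
```

Call:
{"api": "send_rows", "payload": {"targets": [{"offset": [0,0,0],"spin": 0},{"offset": [0,0,0],"spin": 0},{"offset": [0,0,0],"spin": 0},{"offset": [0,0,0],"spin": 0},{"offset": [0,0,0],"spin": 0},{"offset": [0,0,0],"spin": 0}], "grip": 0, "squeeze": 60}}

```text
time_s: 46.77
eef_pos: [458.4, 32.4, 21.6]
ee_rot: [0.0, 1.0, -0.008, 0.001]
force: [-0.7, 0.1, 5.4]
grip_width: 0.218
grip_force: 59.7
```

```bash
python3 st.py
```

```text
t 46.7667 [458.4  32.4  21.6] yaw -0.0161 F [-0.7  0.1  5.4] w 0.218 59.7
```

Call:
{"api": "send_rows", "payload": {"targets": [{"offset": [0,0,2],"spin": 0},{"offset": [0,0,5],"spin": 0},{"offset": [0,0,8.5],"spin": 0},{"offset": [0.2,-3.5,8.5],"spin": 0.05},{"offset": [0.4,-7,8.5],"spin": 0.1},{"offset": [0.6,-11,8.5],"spin": 0.18},{"offset": [0.8,-15,8.5],"spin": 0.18},{"offset": [1,-19,8.5],"spin": 0.18}]}}

```text
time_s: 47.43
eef_pos: [467.4, -159.3, 106.0]
ee_rot: [0.0, 0.997, 0.082, 0.0]
force: [1.2, 0.2, -1.6]
grip_width: 0.217
grip_force: 59.0
```

Call:
{"api": "send_rows", "payload": {"targets": [{"offset": [0.2,-4,0],"spin": 0},{"offset": [0.4,-8,0],"spin": 0},{"offset": [0.5,-11.2,0],"spin": 0},{"offset": [0.5,-11.2,0],"spin": 0},{"offset": [0.5,-11.2,0],"spin": 0},{"offset": [0.5,-11.2,0],"spin": 0},{"offset": [0.5,-11.2,0],"spin": 0}]}}

```text
time_s: 48.02
eef_pos: [472.6, -268.3, 105.5]
ee_rot: [-0.0, 0.997, 0.082, -0.0]
force: [-0.4, -0.5, -2.3]
grip_width: 0.225
grip_force: 59.2
```

```bash
python3 st.py
```

```text
t 48.0167 [ 472.6 -268.3  105.5] yaw 0.165 F [-0.4 -0.5 -2.3] w 0.225 59.2
```

Call:
{"api": "send_rows", "payload": {"targets": [{"offset": [0.1,-0.2,-2],"spin": 0},{"offset": [0.1,-0.2,-4],"spin": 0},{"offset": [0.1,-0.2,-5],"spin": 0},{"offset": [0.1,-0.2,-5],"spin": 0},{"offset": [0.1,-0.2,-5],"spin": 0},{"offset": [0.1,-0.2,-5],"spin": 0},{"offset": [0.1,-0.2,-5],"spin": 0}]}}

```text
time_s: 48.6
eef_pos: [474.2, -271.7, 56.5]
ee_rot: [0.001, 0.997, 0.082, 0.001]
force: [-0.2, -0.9, -2.1]
grip_width: 0.222
grip_force: 59.2
```

```bash
python3 st.py
```

```text
t 48.6 [ 474.2 -271.7   56.5] yaw 0.1641 F [-0.2 -0.9 -2.1] w 0.222 59.2
```

Call:
{"api": "send_rows", "payload": {"targets": [{"offset": [0,0,-0.2],"spin": 0},{"offset": [0,0,-0.4],"spin": 0},{"offset": [0,0,-0.6],"spin": 0},{"offset": [0,0,-0.8],"spin": 0},{"offset": [0,0,-1.0],"spin": 0},{"offset": [0,0,-1.0],"spin": 0}]}}

```text
time_s: 49.1
eef_pos: [473.5, -271.2, 45.0]
ee_rot: [-0.0, 0.997, 0.082, -0.0]
force: [-0.5, 1.6, -1.1]
grip_width: 0.218
grip_force: 59.4
```

Call:
{"api": "send_rows", "payload": {"targets": [{"offset": [0,0,-0.3],"spin": 0},{"offset": [0,0,-0.6],"spin": 0},{"offset": [0,0,-0.9],"spin": 0},{"offset": [0,0,-1.2],"spin": 0},{"offset": [0,0,-1.4],"spin": 0},{"offset": [0,0,-1.4],"spin": 0},{"offset": [0,0,-1.4],"spin": 0}]}}

```text
time_s: 49.68
eef_pos: [473.7, -271.3, 33.5]
ee_rot: [0.0, 0.997, 0.082, -0.0]
force: [-9.6, 10.3, 29.8]
grip_width: 0.221
grip_force: 63.5
```

Home (33.5, expected 33.6, with 30 N). Release, retreat and do the final check.

Call:
{"api": "send_rows", "payload": {"targets": [{"offset": [0,0,0.2],"spin": 0},{"offset": [0,0,0.2],"spin": 0},{"offset": [0,0,0.2],"spin": 0},{"offset": [0,0,0.2],"spin": 0},{"offset": [0,0,4],"spin": 0},{"offset": [0,0,8],"spin": 0},{"offset": [0,0,12],"spin": 0},{"offset": [0,0,15],"spin": 0}], "grip": 0.45}}

```text
time_s: 50.35
eef_pos: [473.9, -271.8, 184.3]
ee_rot: [0.001, 0.997, 0.082, 0.001]
force: [1.0, -0.3, -0.1]
grip_width: 0.447
grip_force: 0.0
```

Call:
{"api": "send_rows", "payload": {"targets": [{"offset": [0,33,2],"spin": 0},{"offset": [0,33,2],"spin": 0},{"offset": [0,33,2],"spin": 0},{"offset": [0,33,2],"spin": 0},{"offset": [0,33,2],"spin": 0},{"offset": [0,33,2],"spin": 0},{"offset": [0,33,2],"spin": 0},{"offset": [0,33,2],"spin": 0}]}}

```text
time_s: 51.02
eef_pos: [473.2, 60.6, 201.3]
ee_rot: [0.0, 0.997, 0.082, 0.0]
force: [0.2, -0.0, -0.2]
grip_width: 0.446
grip_force: 0.0
```

Call:
{"api": "send_rows", "payload": {"targets": [{"offset": [0,10,0],"spin": 0},{"offset": [0,10,0],"spin": 0},{"offset": [0,10,0],"spin": 0},{"offset": [0,10,0],"spin": 0},{"offset": [0,10,0],"spin": 0},{"offset": [0,10,0],"spin": 0}]}}

```text
time_s: 51.52
eef_pos: [473.7, 157.8, 201.1]
ee_rot: [0.0, 0.997, 0.082, -0.0]
force: [-0.2, -0.7, -0.1]
grip_width: 0.455
grip_force: 0.0
```

```bash
python3 chk.py bar cee ell tee cross; python3 gz.py lever
python3 - <<'E'
from h import *
p,_=cap('scene','fin')
E
```

```text
top bar z grip,+x,-x [53.5, 33.0, 30.5] fit [ 5.3513e+02 -3.3740e+02  1.7000e-01] 0.4
top cee z grip,+x,-x [53.1, 30.9, 31.8] fit [ 5.6158e+02 -1.8636e+02  1.6000e-01] 0.25
top ell z grip,+x,-x [54.3, 30.9, 30.2] fit [ 5.7711e+02 -2.8255e+02  1.4000e-01] 0.25
top tee z grip,+x,-x [52.9, 33.4, 31.0] fit [ 4.6182e+02 -2.0027e+02  1.7000e-01] 0.36
top cross z grip,+x,-x [53.2, 29.6, 31.0] fit [ 4.7406e+02 -2.7212e+02  1.7000e-01] 0.38
scene bar z grip,+x,-x [53.9, 29.6, 30.5] fit [ 5.3598e+02 -3.3663e+02  1.8000e-01] 0.64
scene cee z grip,+x,-x [53.8, 30.4, 53.3] fit [ 5.6081e+02 -1.8458e+02  1.7000e-01] 0.25
scene ell z grip,+x,-x [54.8, 29.0, 54.0] fit [ 5.7731e+02 -2.8003e+02  1.9000e-01] 0.22
scene tee z grip,+x,-x [52.2, 29.9, 53.0] fit [ 4.6134e+02 -1.9903e+02  1.9000e-01] 0.59
scene cross z grip,+x,-x [52.6, 29.7, 52.1] fit [ 4.7341e+02 -2.7029e+02  2.1000e-01] 0.52
top lever grip 97 [644.2  42.   67.6]
scene lever grip 134 [645.7  44.8  66.9]
```

View pics/fin.png

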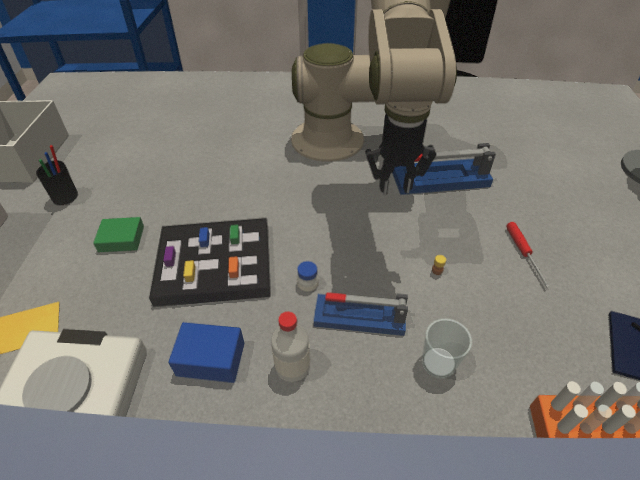

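All five gauges sit flush in the foam (scene px 170–238, 235–270), the lever is shut (335,298) and the bystanders haven't moved. Handing in.

```bash
python3 -c "
from rig import ctrl
print(ctrl.finish_job())"
```

```text
the job is handed in; nothing more can be done
None
```

The job is handed in; no verdict came back, but my last camera check showed all five gauges pressed flush in their own foam cutouts, the clamp lever shut and the bystanders where they stood.

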